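Check the dough-line tools back in at the end of the run

ROBOT

A 6-joint arm with a two-finger parallel gripper is mounted at the origin on the work surface. World frame = base frame: x ahead of the robot, y to its left, z up, the work surface at z = 0. Lengths are in mm, angles in degrees, forces in N, time in s.
With the tool pointing down it reaches from about 325 to 900 mm from the base axis. Payload 6.1 kg.
Tool frame: the origin (TCP) lies at the very end of the fingers, on their centre line; the grasp point (between the pads) lies behind it (env.tcp_to_grasp is the z of the grasp point in the tool frame, in mm); z points along the fingers, y is the line along which they close (so a half turn about z gives the same grasp; the last joint's range is limited). The gripper opens to 85 mm and grips with 20 to 120 N. Pads are 22 mm wide; open, the fingers measure 114 mm over their backs; the gripper's body (76 mm by 85 mm) begins 54 mm behind the grasp point. The pads swing forward as they close: fully open they stand 13 mm farther back than shut.
Start: joints at [67.317, 12.628, 87.462, -0, 79.91, -7.225], TCP at [166.585, 602.383, 231.3] pointing down, gripper open.
Joint ranges: [-170.65, 170.65], [-52.31, 119.04], [5.05, 147.46], [-71.25, 251.25], [11.57, 151.72], [-153.62, 153.62]. Speed limits (degrees/s): [147.25, 147.25, 172.46, 180, 180, 180].

INTERFACE

Orientations are given as [roll, pitch, yaw] about the fixed x, y, z axes, in that order (R = Rz(yaw) Ry(pitch) Rx(roll)).
In Python, from plant import env gives the robot as it stands. The module is installed in compiled form; this text tells all that it offers.
- The arm moves only by the tool drive_tool, never from a script. Its argument "deltas" is a list of rows, each a list of 6 numbers: the shift along the tool's x, y, z each as a share of 0.2 m, from -1 to 1, then the turn, a rotation vector about the tool's x, y, z each as a share of 45 degrees, from -1 to 1. In form: [[tx, ty, tz, ax, ay, az], ...]. A call has 1 to 20 rows; each row is the pose to reach, as a shift and turn from the pose commanded when the call began, along the tool's axes at that moment; what a row does not reach only later rows make up. A row lasts 1/10 s, in which the tool goes at most 50 mm and 8.59 degrees, less where a joint would pass 70% of its speed; a pose out of reach is approached as far as the arm can. A call with a number of a shift or a turn outside -1 to 1 is refused whole. A call with a gripper value outside its range is refused whole. "fingers" is the closure, from 0 (fully open) to 1 (shut), set as the call begins (left out, the last holds). The fingers move at their own pace and stop on an object; "newtons" is the grip in N (left out, the last holds). Time passes only in rows, so rows that repeat a pose let the fingers close. It gives the time, the measured TCP pose, the force, the opening and the grip force at its end, in the units of the state.
- env.state(): the state, without advancing time (a new reading comes with each control period).
- env.camera(name): name is "scene" or "top" or "wrist"; returns a dict with "image" (420x560x3 uint8, red, green, blue), "intrinsics" (3x3 intrinsics, pixels), "R" (3x3) and "t" (3): a world point X has camera coordinates R X + t; the wrist camera has in their place "hand_eye" (4x4, takes a point from camera to tool coordinates, whose origin is the TCP and whose axes are the flange's). Camera axes: x right, y down, z forward; pixel columns grow to the right and rows downward; lengths in mm; the calibration is good to about 2 mm. A picture is of the moment at which its call begins: read the wrist's pose just before it. There is no depth.
- env.job_done(): hands the job in; it is judged then, once.
Trained networks look in the newest picture that a camera, given by its name, has taken for a name from the list of things; names that differ only in an ending like _2 or _b are one class to them, and where a whole thing is asked for, a point or a joint stands for the part that bears it (a point fixed in the world has none). Each returns a list of dicts, best first, with "confidence" (0 to 1); they miss things now and then, are a little off and sometimes report something else, mostly with a low value. They report only what shows in the picture. A call takes as long as a camera call.
- env.trace(name, camera): "mask" (420x560 bool, what is visible of it) and "rect" ([centre column, centre row, width, height] in pixels, round what is visible of it).
The state is a dict: "time": time; "qpos": joint angles; "joint_velocities": joint speeds; "effort": joint torques, N m; "tcp_pos": TCP position; "ee_rot": TCP orientation; "wrist_force": force on the tool from outside, world axes, zero at the start; "moment": the same for the moment, N m; "finger_gap": opening from 0.0 (shut) to 1.0 (fully open); "grasp_force": force on a finger pad.
Only numpy, scipy, OpenCV 4.12 (cv2) and the standard library are available. Lean on these libraries where they do the work, as an engineer would, in place of code of your own. Each camera call takes 0.05 s, during which the arm holds its last target. There are 200 camera calls.

TASK

The run is over, so put the dough-line tools away: stand every scraper from the draining rack in the steriliser, each in a slot of its own, blade down, upright and fully home, and only once they are all in turn the steriliser's timer clockwise until its pointer stands at the red mark. Snap every flour brush from the table into a clip of the brush rail, one to a clip, handle lying flat on both bars and about midway along between them. Leave the other things on the table where they are.

Things in the scene. Friction and masses are not known exactly. Their poses are not given: they have to be found in the camera images.
- scraper1_mid (a point): blue plastic hand scraper, 155 mm long: flat blade 70 wide x 5 thick x 75 long (58 wide in the last 10 mm at its edge), then a handle 30 wide x 16 thick x 80 long. Point half-way along, 77.5 mm from the blade's edge, 37.5 mm from the handle's middle. z runs from blade edge to handle end, x through the thickness. Starts in the rack, blade down, leaning 30 degrees, handle towards the robot. 110 g. May be absent
- scraper2_mid (a point): green plastic hand scraper, 155 mm long: flat blade 70 wide x 5 thick x 75 long (58 wide in the last 10 mm at its edge), then a handle 30 wide x 16 thick x 80 long. Point half-way along, 77.5 mm from the blade's edge, 37.5 mm from the handle's middle. z runs from blade edge to handle end, x through the thickness. Starts in the rack, blade down, leaning 30 degrees, handle towards the robot. 110 g. May be absent
- scraper3_mid (a point): yellow plastic hand scraper, 155 mm long: flat blade 70 wide x 5 thick x 75 long (58 wide in the last 10 mm at its edge), then a handle 30 wide x 16 thick x 80 long. Point half-way along, 77.5 mm from the blade's edge, 37.5 mm from the handle's middle. z runs from blade edge to handle end, x through the thickness. Starts in the rack, blade down, leaning 30 degrees, handle towards the robot. 110 g. May be absent
- scraper4_mid (a point): red plastic hand scraper, 155 mm long: flat blade 70 wide x 5 thick x 75 long (58 wide in the last 10 mm at its edge), then a handle 30 wide x 16 thick x 80 long. Point half-way along, 77.5 mm from the blade's edge, 37.5 mm from the handle's middle. z runs from blade edge to handle end, x through the thickness. Starts in the rack, blade down, leaning 30 degrees, handle towards the robot. 110 g. May be absent
- brush1_grip (a point): flour brush, blue handle, 148 mm long, first lying on the table: round handle 20 mm in diameter, 90 mm long, then a flat head 44 wide x 20 thick x 58 long. The point is the middle of the handle, on its axis; x runs along the handle towards the head, z is square to the head's flat face. 70 g. May be absent
- brush2_grip (a point): flour brush, red handle, 148 mm long, first lying on the table: round handle 20 mm in diameter, 90 mm long, then a flat head 44 wide x 20 thick x 58 long. The point is the middle of the handle, on its axis; x runs along the handle towards the head, z is square to the head's flat face. 70 g. May be absent
- brush3_grip (a point): flour brush, green handle, 148 mm long, first lying on the table: round handle 20 mm in diameter, 90 mm long, then a flat head 44 wide x 20 thick x 58 long. The point is the middle of the handle, on its axis; x runs along the handle towards the head, z is square to the head's flat face. 70 g. May be absent
- rack: white draining rack fixed to the table, 235 x 180 mm: two rows (95 mm apart in x) of two pockets (86 mm apart in y). In a pocket a scraper stands on a ledge and leans on a sloping plate 74 mm long, its foot behind a 12 mm lip; it lifts out along its own length. Origin at the centre of the underside, x away from the robot
- steriliser: steel tool steriliser fixed to the table, 260 deep (x) x 230 wide (y) x 130 high, with four slots in its flat top (two rows 80 mm apart in x, two columns 90 mm apart in y) and the timer at the front of the top. Origin at the centre of its underside, x away from the robot, z up
- slot1 (a point): centre of a slot's mouth, level with the steriliser's top (near row, left). The slot is 78 long (along the steriliser's y) and 8 wide, its long sides chamfered over the top 12 mm to a mouth 22 wide; its floor lies 62 mm below the top, so a seated scraper's point is 15.5 mm above the top. Any scraper in any slot, either face forward
- slot2 (a point): the same for the slot in the near row, right
- slot3 (a point): the same for the slot in the far row, left
- slot4 (a point): the same for the slot in the far row, right
- clip1 (a point): where a brush handle's axis lies when snapped into the left clip of the brush rail (fixed, 90 x 260 mm), 55 mm above the table. The handle lies along this x, head at either end, on two bars (14 mm wide, at x = -30 and +30, tops 10 mm below the point, open between them to a 6 mm base plate), in sprung jaws on each bar, pressed down from above. Any brush in any clip
- clip2 (a point): the same for the middle clip. The clips stand in a row along y, 80 mm apart. The jaws (12 mm wide) have lips 9 mm above the point that stand 14 mm apart and spring open, and flare up to 24 mm above it; about 10 N snaps a handle in. A gripper holding the handle's middle fits between the bars
- clip3 (a point): the same for the right clip
- timer (a joint): the steriliser's timer knob, turned clockwise seen from above from 0 (rad); starts at 0 to 0.25; at 0 its white pointer points to the steriliser's front (-x), at 1.05 at the wide red mark; friction holds it where it is left; end stop at 2.4
- timer_grip (a point): on the knob's axis, at the height to grip it, 37 mm above the steriliser's top (the knob ends 7 mm higher). The bar to grip is 42 mm long, 14 mm thick and 32 mm high and lies along this point's x axis, which turns with the knob; the white pointer is at its -x end. The knob's base plate is 34 mm in radius
- loaf1: round floured loaf, 170 mm across, 75 mm high, standing on the table, to be left alone; origin at the centre of its underside
- loaf2: small round floured loaf, 110 mm across, 50 mm high, standing on the table, to be left alone; origin at the centre of its underside
- spray: white bottle with a blue cap, 66 mm across, 170 mm high, standing on the table, to be left alone; origin at the centre of its underside
- bowl: steel bowl, 150 mm across, 60 mm high, standing on the table, to be left alone; origin at the centre of its underside
- seeds: small glass jar, 60 mm across, 60 mm high, standing on the table, to be left alone; origin at the centre of its underside
- butter: paper-wrapped block, 70 x 50 x 40 mm, standing on the table, to be left alone; origin at the centre of its underside

How it is judged:
By the outcome, as a careful person would: the job done as asked, in the order asked, and still so for the second after the job is handed in, with the robot touching nothing.
Of scraper1, scraper2, scraper3, scraper4 only 3 to 4 are there at a start; the rules pass over those that are not, and their reading is None.
Of brush1, brush2, brush3 only 2 to 3 are there at a start; the rules pass over those that are not, and their reading is None.
At some moment in a run one of brush1, brush2, brush3 may be knocked a few centimetres aside while the robot is not near it.
It also fails if it takes over 210 s, if anything falls off the work surface, if the arm or the gripper's body presses on something with over 40 N, if the wrist force passes 120 N, or if a joint passes its speed limit or range.

## Working session

There is one attempt and no reset: what is moved stays moved. The work goes in short steps, Python scripts to look and compute and a tool call to move; the robot and the scene stay as the last step left them, time stands still between calls to the robot, and variables do not carry over. Pictures are saved under pics/ and viewed, at most 17 in all, crops included, and the job is handed in when it is done.

Besides the shell and the picture viewer there is one more tool, called after "Request:" as name(argument=value, ...) on one line, values as JSON. drive_tool: Moves the arm, as the interface text tells. Its arguments: {"type":"object","properties":{"deltas":{"type":"array","items":{"type":"array","items":{"type":"number"}}},"fingers":{"type":"number"},"newtons":{"type":"number"}},"required":["deltas"]}

```bash
mkdir -p pics; python3 - <<'E'
from plant import env
import cv2
print(env.state()); print(env.tcp_to_grasp)
for n in ("scene","top"):
    c=env.camera(n); cv2.imwrite(f"pics/{n}0.png",c["image"][:,:,::-1]); print(n,c["intrinsics"],c["R"],c["t"])
c=env.camera("wrist"); print(c["hand_eye"],c["intrinsics"])
E
```

```text
{'time': 0.0, 'qpos': array([ 6.73180777e+01,  1.26737937e+01,  8.75278233e+01,  1.13392050e-03,
        7.99099149e+01, -7.22405057e+00]), 'joint_velocities': array([ 0.04391664, -0.01532385,  0.06142824,  0.03999663, -0.10183835,
       -0.04922443]), 'effort': array([-7.83972228e-04, -4.96882832e+01, -3.89408970e+01, -1.13458718e-04,
        1.05868230e-02, -1.98782993e-05]), 'tcp_pos': array([166.32883845, 601.82168835, 230.1958849 ]), 'ee_rot': array([-1.79889494e+02, -1.51322148e-02,  1.64541914e+02]), 'wrist_force': array([ 0.21029517, -0.55146208, -0.70975476]), 'moment': array([-0.03355141, -0.03761935,  0.00514033]), 'grasp_force': 0.0, 'finger_gap': 0.9947011478511716}
-18.700000000000003
scene [[387.68633601   0.         276.1090243 ]
 [  0.         387.68633601 207.99001174]
 [  0.           0.           1.        ]] [[-0.12590466  0.99188622 -0.01759968]
 [ 0.79695894  0.09056504 -0.59720551]
 [-0.59076599 -0.08921718 -0.80189515]] [  74.06310952 -390.51039646 1725.60407917]
top [[440.83737548   0.         275.80548455]
 [  0.         440.83737548 202.74590243]
 [  0.           0.           1.        ]] [[-0.10452449 -0.99451694  0.00326904]
 [-0.97359223  0.10165337 -0.20441319]
 [ 0.20296007 -0.0245489  -0.97887924]] [  44.33837797  585.26922658 1378.11915498]
[[ 2.95915870e-04 -9.62018684e-01 -2.72983449e-01  6.84189473e+01]
 [ 9.99999944e-01  3.27854646e-04 -7.13832369e-05 -8.62813172e-02]
 [ 1.58170900e-04 -2.72983413e-01  9.62018727e-01 -1.43052377e+02]
 [ 0.00000000e+00  0.00000000e+00  0.00000000e+00  1.00000000e+00]] [[343.18750366   0.         281.76239513]
 [  0.         343.18750366 217.40821689]
 [  0.           0.           1.        ]]
```

View pics/top0.png

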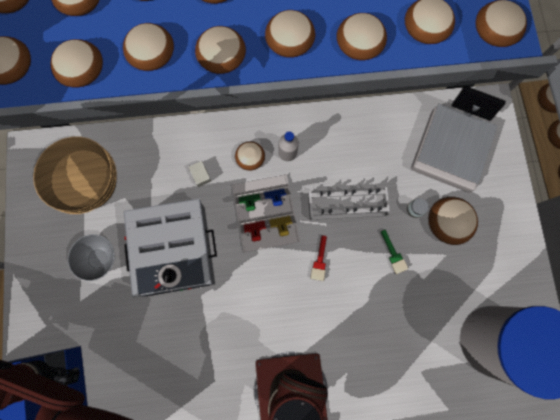

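View pics/scene0.png

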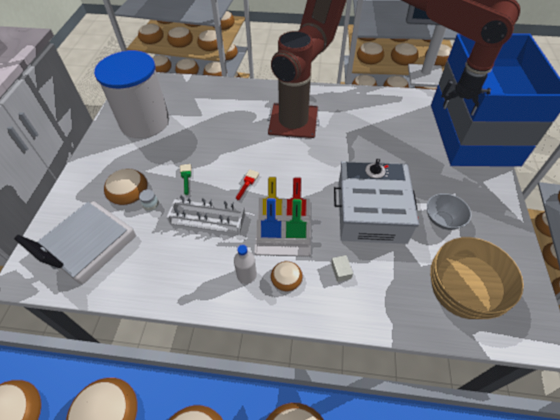

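Top view: steriliser at (165,250), rack at (265,212) with four scrapers (green, blue at the back; red, yellow in front), rail at (350,203), red brush at (320,258) and green brush at (393,252). There is no blue brush. The scene view agrees.

```bash
cat > h.py <<'E'
from plant import env
import numpy as np, cv2
from scipy.spatial.transform import Rotation as Rot
def shot(n,save=None):
    s=env.state(); c=env.camera(n)
    if save: cv2.imwrite(f"pics/{save}.png",c["image"][:,:,::-1])
    K=c["intrinsics"]
    if n=="wrist":
        T=np.eye(4);T[:3,:3]=Rot.from_euler("xyz",s["ee_rot"],degrees=True).as_matrix();T[:3,3]=s["tcp_pos"]
        T=T@c["hand_eye"];R=T[:3,:3].T;t=-R@T[:3,3]
    else: R,t=c["R"],c["t"]
    return dict(img=c["image"],K=K,R=R,t=t)
def ray(c,uv,z):
    """pixels -> world points on plane z"""
    uv=np.atleast_2d(uv).astype(float);d=np.c_[uv,np.ones(len(uv))]@np.linalg.inv(c["K"]).T@c["R"]
    o=-c["R"].T@c["t"]; return o+d*((z-o[2])/d[:,2])[:,None]
def proj(c,X):
    p=(np.atleast_2d(X)@c["R"].T+c["t"])@c["K"].T; return p[:,:2]/p[:,2:]
def tri(cs,uvs):
    """one point seen by several cameras"""
    A=[];b=[]
    for c,uv in zip(cs,uvs):
        P=c["K"]@np.c_[c["R"],c["t"]]
        for i in (0,1):
            r=P[i]-uv[i]*P[2];r=r/np.linalg.norm(P[2,:3]);A.append(r[:3]);b.append(-r[3])
    return np.linalg.lstsq(np.array(A),np.array(b),rcond=None)[0]
def mask(n,cam): 
    r=env.trace(n,cam); return (r[0]["mask"],round(r[0]["confidence"],2)) if r else (None,0)
def rect(m):
    q=max(cv2.findContours(m.astype(np.uint8),0,2)[0],key=cv2.contourArea); return cv2.minAreaRect(q)
def plan(steps,pos=None,rot=None):
    """steps: list of (xyz, Rot); prints shares from the pose before"""
    s=env.state(); p=s["tcp_pos"] if pos is None else pos; r=Rot.from_euler("xyz",s["ee_rot"],degrees=True) if rot is None else rot
    for x,q in steps:
        q=q or r
        print(np.round(np.r_[r.inv().apply(np.array(x)-p)/200,(r.inv()*q).as_rotvec(degrees=True)/45],4).tolist()); p,r=np.array(x),q
def down(yaw): return Rot.from_euler("xyz",[180,0,yaw],degrees=True)
E
python3 - <<'E'
from h import *
c=shot("top");np.set_printoptions(precision=1,suppress=True)
for n,z in [("steriliser",130),("rack",40),("clip1",50),("brush1_grip",10),("brush2_grip",10),("brush3_grip",10),("scraper1_mid",80),("scraper2_mid",80),("scraper3_mid",80),("scraper4_mid",80),("timer",160),("loaf1",40),("loaf2",30),("spray",90),("bowl",30),("seeds",30),("butter",20)]:
    m,k=mask(n,"top")
    if m is None: print(n,"none");continue
    q=rect(m); print(n,k,np.array(q[0]),np.array(q[1]),ray(c,q[0],z)[0])
E
```

```text
steriliser 0.88 [168.8 247.5] [89.8 90.2] [467.9 322.4 130. ]
rack 0.57 [264.8 212.7] [69.2 57.7] [561.5  22.3  40. ]
clip1 0.67 [348.5 204. ] [28. 79.] [ 559.9 -254.4   50. ]
brush1_grip none
brush2_grip 0.76 [320.8 257.3] [13.9 46.5] [ 399.2 -146.6   10. ]
brush3_grip 0.65 [391.3 250.1] [42.5 11.2] [ 398.3 -381.5   10. ]
scraper1_mid 0.73 [274. 197.] [16. 20.] [602.1 -12.6  80. ]
scraper2_mid 0.21 [168.5 275.5] [15. 13.] [387.5 339.5  80. ]
scraper3_mid 0.83 [279.5 225.5] [19. 21.] [507.8 -20.4  80. ]
scraper4_mid 0.7 [254. 231.] [18. 20.] [498.7  62.   80. ]
timer 0.66 [167.8 275.3] [11.3 12. ] [383.1 323.1 160. ]
loaf1 0.9 [249.3 155.4] [28.6 28.2] [763.1  54.7  40. ]
loaf2 0.9 [249.3 155.4] [28.6 28.2] [766.4  55.   30. ]
spray 0.92 [287.5 146. ] [28. 19.] [765.9 -74.2  90. ]
bowl 0.86 [ 91. 257.] [46. 46.] [476.4 597.7  30. ]
seeds 0.82 [417.3 206.8] [17.  21.9] [ 530.5 -484.8   30. ]
butter 0.92 [198.8 173.1] [23.3 15.7] [724.8 231.9  20. ]
```

```bash
python3 - <<'E'
from h import *
plan([((317,478,335),down(127)),((468,353,335),down(90)),((555,200,335),None),((560,45,335),None),((560,-100,335),None),((560,-225,335),None)])
E
```

```text
[-0.8907, -0.3989, -0.5184, 0.0, 0.0, 0.8343]
[-0.9535, 0.2268, 0.0, -0.0, -0.0, 0.8222]
[-0.765, 0.435, 0.0, 0.0, 0.0, 0.0]
[-0.775, 0.025, 0.0, 0.0, 0.0, 0.0]
[-0.725, 0.0, 0.0, 0.0, 0.0, 0.0]
[-0.625, 0.0, 0.0, 0.0, 0.0, 0.0]
```

Request:
drive_tool(deltas=[[-0.15,-0.07,-0.09,0,0,0.14],[-0.89,-0.4,-0.52,0,0,0.834],[-0.89,-0.4,-0.52,0,0,0.834],[-0.89,-0.4,-0.52,0,0,0.834],[-0.89,-0.4,-0.52,0,0,0.834],[-0.89,-0.4,-0.52,0,0,0.834],[-0.89,-0.4,-0.52,0,0,0.834],[-0.89,-0.4,-0.52,0,0,0.834],[-0.89,-0.4,-0.52,0,0,0.834]], fingers=0)

```text
time: 1.95
tcp_pos: [315.5, 478.2, 334.1]
ee_rot: [-179.9, 0.0, 127.1]
wrist_force: [0.5, -0.1, 0.4]
finger_gap: 1.003
grasp_force: 0.0
```

Request:
drive_tool(deltas=[[-0.95,0.23,0,0,0,0.822],[-0.95,0.23,0,0,0,0.822],[-0.95,0.23,0,0,0,0.822],[-0.95,0.23,0,0,0,0.822],[-0.95,0.23,0,0,0,0.822],[-0.95,0.23,0,0,0,0.822],[-0.95,0.23,0,0,0,0.822],[-0.95,0.23,0,0,0,0.822],[-0.95,0.23,0,0,0,0.822],[-0.95,0.23,0,0,0,0.822]])

```text
time: 2.95
tcp_pos: [467.3, 354.5, 335.4]
ee_rot: [180.0, -0.0, 90.1]
wrist_force: [0.4, 0.2, 0.3]
finger_gap: 1.001
grasp_force: 0.0
```

```bash
python3 - <<'E'
from h import *
import pickle
c=shot("wrist","ster");pickle.dump(c,open("ster.pkl","wb")); print(env.state()["tcp_pos"],env.state()["ee_rot"])
for n in("steriliser","timer"):
    m,k=mask(n,"wrist"); 
    if m is not None: print(n,k,rect(m))
E
```

```text
[467.44166574 354.36444851 335.43688198] [ 1.79989772e+02 -6.32620893e-03  9.01077807e+01]
steriliser 0.91 ((285.5234375, 191.4241180419922), (239.78900146484375, 272.9704284667969), 86.83769989013672)
timer 0.79 ((197.59999084472656, 217.70001220703125), (48.38284683227539, 41.42583465576172), 18.434947967529297)
```

View pics/ster.png

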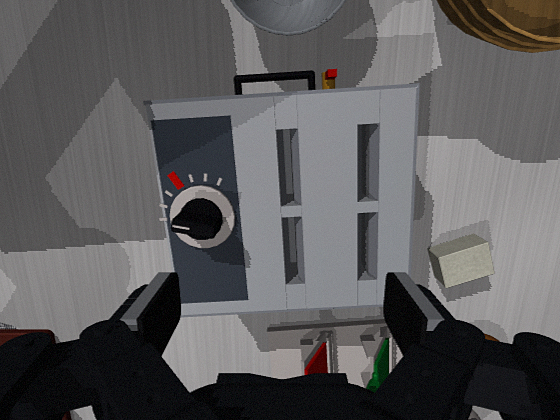

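```bash
python3 - <<'E'
import cv2
i=cv2.imread("pics/ster.png")[80:325,145:425]
cv2.imwrite("pics/ster_z.png",cv2.resize(i,None,fx=2.4,fy=2.4,interpolation=cv2.INTER_CUBIC))
E
```

```text
(no output)
```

View pics/ster_z.png

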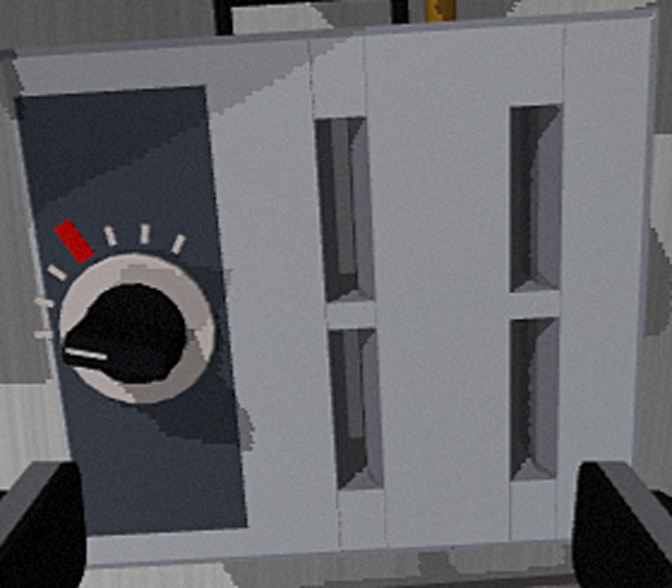

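The crop shows the four slot mouths (near row about x 340, far row about x 535 in the crop). The timer pointer line runs (105,357) to (65,352), and the red mark is at (73,241).

```bash
cat > fit.py <<'E'
import numpy as np
def rigid(M,W):
    "2d model->world fit: x,y,yaw,residuals"
    a,b=M.mean(0),W.mean(0);A=(M-a);B=(W-b)
    th=np.arctan2((A[:,0]*B[:,1]-A[:,1]*B[:,0]).sum(),(A*B).sum());R=np.array([[np.cos(th),-np.sin(th)],[np.sin(th),np.cos(th)]])
    t=b-R@a; return t,np.degrees(th),R,W-(M@R.T+t)
E
python3 - <<'E'
from h import *; from fit import *
import pickle
np.set_printoptions(precision=1,suppress=True)
c=pickle.load(open("ster.pkl","rb"))
z=np.array([315,119,367,116,375,300,326,303, 328,330,378,327,383,488,338,490, 510,106,562,104,560,290,510,293, 510,320,558,318,557,480,511,482]).reshape(-1,2)
off=np.array([145,80])
W=ray(c,z/2.4+off-.3,130)[:,:2]
M=np.array([[r+dx,k+dy] for r in(-40,40) for k in(45,-45) for dx,dy in((-11,39),(11,39),(11,-39),(-11,-39))])
t,th,R,res=rigid(M,W);print(t,th,np.abs(res).mean(0),res.std(0));print(res)
for r in(-40,40):
    for k in(45,-45): print(r,k,R@[r,k]+t)
# scale check
print("knob base",ray(c,np.array([[138,328]])/2.4+off,140), "pointer",ray(c,np.array([[105,357],[65,352]])/2.4+off,174))
print("red",ray(c,np.array([[63,224],[85,258]])/2.4+off,130))
E
```

```text
[518.  333.9] 3.519171678928174 [0.4 0.2] [0.4 0.3]
[[ 0.3  0. ]
 [-0.3 -0.1]
 [-0.5  0.3]
 [ 0.2  0.2]
 [ 0.3 -0. ]
 [ 0.3  0. ]
 [-0.7  0.2]
 [ 0.4  0.5]
 [ 0.1  0.4]
 [-0.7 -0.1]
 [-0.1  0. ]
 [ 0.2 -0. ]
 [ 0.2 -0.2]
 [-0.8 -0.6]
 [ 0.1 -0.5]
 [ 0.8 -0.2]]
-40 45 [475.3 376.4]
-40 -45 [480.8 286.6]
40 45 [555.2 381.3]
40 -45 [560.7 291.5]
knob base [[387. 328. 140.]] pointer [[381.6 325.8 174. ]
 [366.3 327.8 174. ]]
red [[355.6 370.9 130. ]
 [363.8 356.3 130. ]]
```

Request:
drive_tool(deltas=[[-0.765,0.435,0,0,0,0],[-0.765,0.435,0,0,0,0],[-0.765,0.435,0,0,0,0],[-0.765,0.435,0,0,0,0],[-0.765,0.435,0,0,0,0]])

```text
time: 3.6
tcp_pos: [556.5, 197.4, 335.0]
ee_rot: [180.0, 0.1, 89.8]
wrist_force: [-0.7, 0.3, -0.4]
finger_gap: 1.001
grasp_force: 0.0
```

Request:
drive_tool(deltas=[[-0.8,0.02,0,0,0,0],[-0.8,0.02,0,0,0,0],[-0.8,0.02,0,0,0,0],[-0.8,0.02,0,0,0,0],[-0.8,0.02,0,0,0,0],[-0.8,0.02,0,0,0,0]])

```text
time: 4.2
tcp_pos: [559.0, 42.1, 335.4]
ee_rot: [180.0, -0.1, 90.0]
wrist_force: [0.2, 0.3, 0.3]
finger_gap: 1.0
grasp_force: 0.0
```

```bash
python3 - <<'E'
from h import *
import pickle
c=shot("wrist","rack");pickle.dump(c,open("rack.pkl","wb")); print(env.state()["tcp_pos"],env.state()["ee_rot"])
E
```

```text
[558.97668473  42.55297258 335.37057579] [ 1.79994732e+02 -4.49381165e-02  9.01112340e+01]
```

View pics/rack.png

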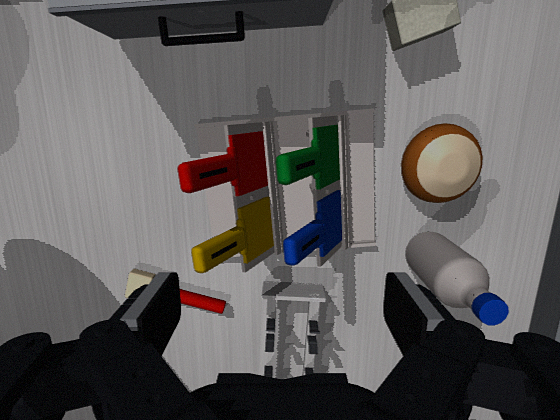

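The wrist view shows all four scrapers: red handle (210,172), yellow (220,247), green (300,163), blue (305,243). The red brush lies at (180,292).

```bash
cat > scr.py <<'E'
from h import *
from scipy.optimize import minimize
L=np.radians(30)
def box(x,y,z0,z1): return np.array([[a*x/2,b*y/2,c] for a in(-1,1) for b in(-1,1) for c in(z0,z1)])
PARTS=[np.vstack([box(5,70,-67.5,-2.5),box(5,58,-77.5,-67.5)]),box(16,30,-2.5,77.5)]
def frame(yaw):
    z=np.array([-np.sin(L),0,np.cos(L)]);y=np.array([0,1,0.]);x=np.cross(y,z)
    return Rot.from_euler("z",yaw,degrees=True).as_matrix()@np.c_[x,y,z]
def sil(c,p,F):
    m=np.zeros((420,560),np.uint8)
    for P in PARTS: cv2.fillConvexPoly(m,np.round(cv2.convexHull(proj(c,P@F.T+p).astype(np.float32))*16).astype(np.int32),1,cv2.LINE_AA if 0 else 8,4)
    return m
def colmask(img,name,near,rad):
    h=cv2.cvtColor(img,cv2.COLOR_RGB2HSV);H,S,V=cv2.split(h)
    r={"red":(H<8)|(H>172),"yellow":(H>18)&(H<34),"green":(H>45)&(H<85),"blue":(H>100)&(H<130)}[name]
    m=(r&(S>120)&(V>30)).astype(np.uint8);m=cv2.morphologyEx(m,cv2.MORPH_CLOSE,np.ones((9,9)))
    k=np.zeros_like(m);cv2.circle(k,tuple(int(v) for v in near),rad,1,-1);return m*k
E
python3 - <<'E'
from scr import *
import pickle
np.set_printoptions(precision=1,suppress=True)
w=pickle.load(open("rack.pkl","rb"));s=shot("scene")
G={"red":(-1,1),"yellow":(-1,-1),"green":(1,1),"blue":(1,-1)}
nw={"red":(225,167),"yellow":(237,235),"green":(312,157),"blue":(318,232)};ns={"red":(297,198),"yellow":(272,198),"green":(296,220),"blue":(270,220)}
MW={k:colmask(w["img"],k,v,60) for k,v in nw.items()};MS={k:colmask(s["img"],k,v,26) for k,v in ns.items()}
B=lambda m:cv2.GaussianBlur(m.astype(np.float32),(0,0),1)
def cost(q,det=False,use=("w","s"),keys=G):
    x,y,z,yaw=q;F=frame(yaw);e=0;Rz=Rot.from_euler("z",yaw,degrees=True)
    for k in keys:
        p=np.array([x,y,z])+Rz.apply([G[k][0]*47.5,G[k][1]*43,0])
        for n,c,M in(("w",w,MW),("s",s,MS)):
            if n not in use: continue
            a,b=B(sil(c,p,F)),B(M[k]);i=1-np.minimum(a,b).sum()/np.maximum(a,b).sum();e+=i*(1 if n=="w" else .5)
            if det:print(k,n,round(i,3),int(M[k].sum()))
    return e
for use in(("w","s"),("w",)):
    best=min((minimize(cost,[555,20,z0,4],args=(False,use),method="Nelder-Mead",options=dict(initial_simplex=np.array([[555,20,z0,0],[575,20,z0,0],[555,35,z0,0],[555,20,z0+15,0],[555,20,z0,8.]]))) for z0 in(80,105)),key=lambda r:r.fun)
    print(use,best.x,best.fun)
    cost(best.x,True,use)
    if len(use)>1: np.save("rack.npy",best.x)
q=np.load("rack.npy");o=w["img"].copy()
for k in G:
    p=q[:3]+Rot.from_euler("z",q[3],degrees=True).apply([G[k][0]*47.5,G[k][1]*43,0]);print(k,p)
    cv2.drawContours(o,cv2.findContours(sil(w,p,frame(q[3])),0,2)[0],-1,(255,255,255),1)
cv2.imwrite("pics/ov.png",cv2.resize(o[100:290,150:400,::-1],None,fx=2.5,fy=2.5))
E
```

```text
('w', 's') [553.7  20.5  77.6   5.1] 1.3482614755630493
red w 0.119 3631
red s 0.515 318
yellow w 0.146 3164
yellow s 0.553 382
green w 0.148 2541
green s 0.253 510
blue w 0.151 2382
blue s 0.248 517
('w',) [553.4  19.5  72.5   4.9] 0.5529466271400452
red w 0.118 3631
yellow w 0.141 3164
green w 0.144 2541
blue w 0.15 2382
red [502.5  59.1  77.6]
yellow [510.2 -26.6  77.6]
green [597.2  67.6  77.6]
blue [604.8 -18.1  77.6]
```

View pics/ov.png

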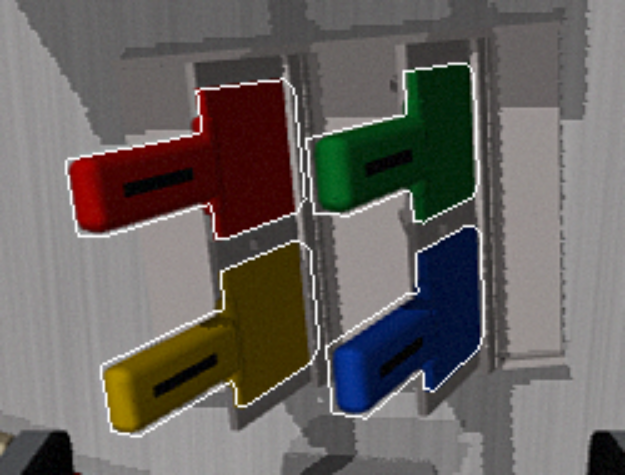

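The fit outlines sit well on all four scrapers, so the rack pose is about (553.7, 20.5), yaw 5.1°. I'll plan the first scraper.

```bash
cat > sp.py <<'E'
from scr import *
import sys
q=np.load("rack.npy");q[2]=75.5
F=frame(q[3]);RG=Rot.from_matrix(np.c_[F[:,1],F[:,0],-F[:,2]])
G={"red":(-1,1),"yellow":(-1,-1),"green":(1,1),"blue":(1,-1)}
S={1:(475.3,376.4),2:(480.8,286.6),3:(555.2,381.3),4:(560.7,291.5)}
RS=down(93.5)
def P(k): return q[:3]+Rot.from_euler("z",q[3],degrees=True).apply([G[k][0]*47.5,G[k][1]*43,0])
def go(k,slot,first=()):
    p=P(k);g=p+18.8*F[:,2];x,y=S[slot]
    plan(list(first)+[(g+110*F[:,2],RG),(g,RG),(g+150*F[:,2],RG),((540,200,345),RS),((x,y,345),RS),((x,y,255),RS),((x,y,164.3),RS)])
E
python3 - <<'E'
from sp import *
go("red",3)
E
```

```text
[0.0543, -0.6029, 0.7416, -0.6661, 0.0282, -0.1083]
[0.0, -0.0, 0.55, 0.0, 0.0, 0.0]
[-0.0, 0.0, -0.75, 0.0, 0.0, 0.0]
[0.685, 0.8898, -0.1982, 0.6666, -0.0095, 0.0353]
[0.9002, 0.1312, 0.0, 0.0, 0.0, 0.0]
[0.0, -0.0, 0.45, 0.0, 0.0, 0.0]
[0.0, -0.0, 0.4535, 0.0, 0.0, 0.0]
```

Request:
drive_tool(deltas=[[0.05,-0.6,0.74,-0.666,0.028,-0.108],[0.05,-0.6,0.74,-0.666,0.028,-0.108],[0.05,-0.6,0.74,-0.666,0.028,-0.108],[0.05,-0.6,0.74,-0.666,0.028,-0.108],[0.05,-0.6,0.74,-0.666,0.028,-0.108],[0.05,-0.6,0.74,-0.666,0.028,-0.108],[0.05,-0.6,0.74,-0.666,0.028,-0.108],[0.05,-0.6,0.74,-0.666,0.028,-0.108]], fingers=0.35, newtons=50)

```text
time: 5.1
tcp_pos: [442.1, 50.9, 191.7]
ee_rot: [149.7, 0.1, 95.0]
wrist_force: [0.0, -0.2, 0.9]
finger_gap: 0.652
grasp_force: 0.0
```

```bash
python3 - <<'E'
from sp import *
shot("wrist","pre")
go("red",3)
E
```

```text
[0.0142, -0.0248, 0.0103, 0.0053, 0.0029, -0.0008]
[0.0, -0.0, 0.55, 0.0, 0.0, 0.0]
[-0.0, 0.0, -0.75, 0.0, 0.0, 0.0]
[0.685, 0.8898, -0.1982, 0.6666, -0.0095, 0.0353]
[0.9002, 0.1312, 0.0, 0.0, 0.0, 0.0]
[0.0, -0.0, 0.45, 0.0, 0.0, 0.0]
[0.0, -0.0, 0.4535, 0.0, 0.0, 0.0]
```

View pics/pre.png

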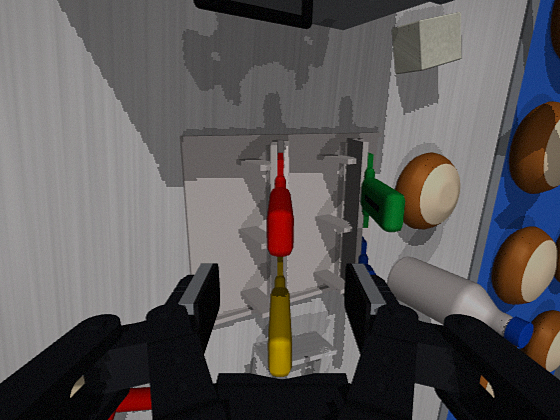

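```bash
python3 - <<'E'
from sp import *
c=shot("wrist")
np.set_printoptions(precision=1,suppress=True)
for k in G: print(k,proj(c,P(k)+77*F[:,2]),proj(c,P(k)+0*F[:,2]))
E
```

```text
red [[271.8 233.5]] [[274.  203.4]]
yellow [[272.8 354.9]] [[274.6 297.7]]
green [[384.9 212.7]] [[361.2 191.6]]
blue [[376.1 315.7]] [[355.8 274.2]]
```

The red handle end is at (281,240), centred between the fingers at 215 and 345. The model is 5 mm off along tool y, so I'll correct it and go in.

```bash
sed -i 's/^F=frame(q\[3\]);/F=frame(q[3]);q[:3]+=5*F[:,0]-3*F[:,1];/' sp.py; python3 - <<'E'
from sp import *
go("red",3)
E
```

```text
[-0.0008, 0.0039, 0.0083, 0.0039, 0.0028, -0.0011]
[0.0, -0.0, 0.55, 0.0, 0.0, 0.0]
[-0.0, 0.0, -0.75, 0.0, 0.0, 0.0]
[0.7, 0.8648, -0.1982, 0.6666, -0.0095, 0.0353]
[0.9002, 0.1312, 0.0, 0.0, 0.0, 0.0]
[0.0, -0.0, 0.45, 0.0, 0.0, 0.0]
[0.0, -0.0, 0.4535, 0.0, 0.0, 0.0]
```

Request:
drive_tool(deltas=[[0,0,0.15,0,0,0],[0,0,0.3,0,0,0],[0,0,0.4,0,0,0],[0,0,0.48,0,0,0],[0,0,0.54,0,0,0],[0,0,0.555,0,0,0],[0,0,0.555,0,0,0],[0,0,0.555,0,0,0]])

```text
time: 6.0
tcp_pos: [495.1, 55.5, 92.0]
ee_rot: [150.0, 0.0, 95.0]
wrist_force: [-0.5, -0.4, -0.1]
finger_gap: 0.65
grasp_force: 0.0
```

Request:
drive_tool(deltas=[[0,0,0,0,0,0],[0,0,0,0,0,0],[0,0,0,0,0,0],[0,0,0,0,0,0],[0,0,0,0,0,0],[0,0,0,0,0,0],[0,0,0,0,0,0],[0,0,0,0,0,0]], fingers=1, newtons=50)

```text
time: 6.8
tcp_pos: [496.9, 55.3, 93.9]
ee_rot: [149.7, 0.1, 94.9]
wrist_force: [4.0, 2.0, 7.2]
finger_gap: 0.18
grasp_force: 50.9
```

Request:
drive_tool(deltas=[[0,0,-0.1,0,0,0],[0,0,-0.25,0,0,0],[0,0,-0.45,0,0,0],[0,0,-0.65,0,0,0],[0,0,-0.75,0,0,0],[0,0,-0.75,0,0,0],[0,0,-0.75,0,0,0]])

```text
time: 7.5
tcp_pos: [419.1, 49.1, 219.8]
ee_rot: [150.1, 0.0, 95.0]
wrist_force: [-0.7, 0.2, -1.7]
finger_gap: 0.179
grasp_force: 53.8
```

Request:
drive_tool(deltas=[[0.1,0.12,-0.03,0.095,0,0.005],[0.25,0.3,-0.07,0.23,0,0.01],[0.42,0.52,-0.12,0.4,0,0.02],[0.6,0.75,-0.17,0.58,-0.01,0.03],[0.7,0.865,-0.2,0.667,-0.01,0.035],[0.7,0.865,-0.2,0.667,-0.01,0.035],[0.7,0.865,-0.2,0.667,-0.01,0.035],[0.7,0.865,-0.2,0.667,-0.01,0.035]])

```text
time: 8.3
tcp_pos: [536.0, 199.9, 338.3]
ee_rot: [-179.6, 0.1, 93.4]
wrist_force: [0.7, -0.1, -1.1]
finger_gap: 0.181
grasp_force: 53.8
```

Request:
drive_tool(deltas=[[0.12,0.02,0,0,0,0],[0.35,0.05,0,0,0,0],[0.6,0.09,0,0,0,0],[0.8,0.12,0,0,0,0],[0.9,0.131,0,0,0,0],[0.9,0.131,0,0,0,0],[0.9,0.131,0,0,0,0],[0.9,0.131,0,0,0,0]])

```text
time: 9.1
tcp_pos: [552.1, 379.5, 341.9]
ee_rot: [-180.0, 0.1, 93.3]
wrist_force: [0.5, -0.0, -1.7]
finger_gap: 0.181
grasp_force: 53.7
```

```bash
python3 - <<'E'
from sp import *
c=shot("wrist","carry"); s=env.state(); print(s["tcp_pos"],s["ee_rot"],s["finger_gap"])
plan([((555.2,381.3,255),RS),((555.2,381.3,164.3),RS)])
E
```

```text
[552.32218321 379.5019839  342.1382888 ] [-1.79986800e+02  8.39809556e-02  9.32702230e+01] 0.18032836309658984
[0.0088, 0.015, 0.4357, -0.0003, 0.0019, -0.0051]
[0.0, -0.0, 0.4535, 0.0, 0.0, 0.0]
```

View pics/carry.png

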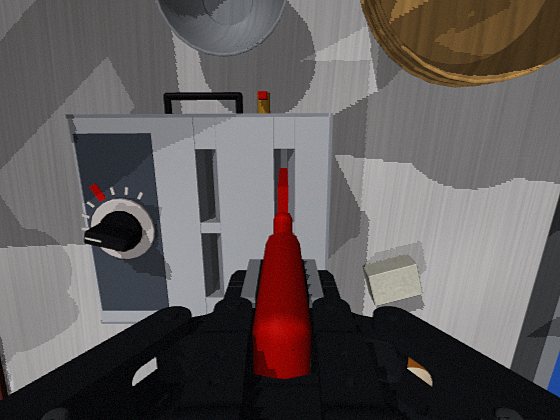

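The scraper hangs straight in the grip and its blade tip at (284,170) lines up with the far-left slot. Inserting.

Request:
drive_tool(deltas=[[0,0.015,0.1,0,0,0],[0,0.015,0.25,0,0,0],[0,0.015,0.38,0,0,0],[0,0.015,0.436,0,0,0],[0,0.015,0.48,0,0,0],[0,0.015,0.54,0,0,0],[0,0.015,0.6,0,0,0],[0,0.015,0.66,0,0,0],[0,0.015,0.72,0,0,0],[0,0.015,0.78,0,0,0],[0,0.015,0.82,0,0,0],[0,0.015,0.85,0,0,0],[0,0.015,0.87,0,0,0],[0,0.015,0.88,0,0,0],[0,0.015,0.89,0,0,0],[0,0.015,0.89,0,0,0]])

```text
time: 10.75
tcp_pos: [555.4, 381.1, 164.0]
ee_rot: [-180.0, 0.1, 93.4]
wrist_force: [0.1, -0.4, -1.0]
finger_gap: 0.177
grasp_force: 54.4
```

Request:
drive_tool(deltas=[[0,0,0.01,0,0,0],[0,0,0.02,0,0,0],[0,0,0.03,0,0,0],[0,0,0.03,0,0,0]])

```text
time: 11.15
tcp_pos: [555.3, 381.1, 157.4]
ee_rot: [-180.0, 0.1, 93.4]
wrist_force: [-0.6, -0.2, -1.5]
finger_gap: 0.179
grasp_force: 54.5
```

Request:
drive_tool(deltas=[[0,0,0.01,0,0,0],[0,0,0.02,0,0,0],[0,0,0.03,0,0,0],[0,0,0.03,0,0,0]])

```text
time: 11.55
tcp_pos: [555.7, 381.2, 155.8]
ee_rot: [179.9, 0.1, 93.4]
wrist_force: [-6.4, -7.4, 18.3]
finger_gap: 0.182
grasp_force: 57.2
```

Request:
drive_tool(deltas=[[0,0,-0.015,0,0,0],[0,0,-0.015,0,0,0],[0,0,-0.015,0,0,0],[0,0,-0.015,0,0,0]], fingers=0.35)

```text
time: 11.95
tcp_pos: [555.1, 381.1, 154.2]
ee_rot: [-179.9, 0.1, 93.4]
wrist_force: [-0.2, -0.3, -0.6]
finger_gap: 0.646
grasp_force: 0.0
```

Request:
drive_tool(deltas=[[0,0,-0.1,0,0,0],[0,0,-0.3,0,0,0],[0,0,-0.6,0,0,0],[0,0,-0.8,0,0,0],[0,0,-0.93,0,0,0],[0,0,-0.93,0,0,0],[0,0,-0.93,0,0,0]])

```text
time: 12.65
tcp_pos: [555.6, 381.5, 341.0]
ee_rot: [180.0, 0.0, 93.4]
wrist_force: [-0.2, -0.4, 0.1]
finger_gap: 0.65
grasp_force: 0.0
```

```bash
cat > chk.py <<'E'
from sp import *
def seat(c,col,near,slot,rad=90):
    "fit z and xy of an upright scraper"
    M=colmask(c["img"],col,near,rad);B=lambda m:cv2.GaussianBlur(m.astype(np.float32),(0,0),1)
    Rz=Rot.from_euler("z",3.5,degrees=True).as_matrix();o=np.array([*S[slot],0])
    def f(v):
        m=np.zeros((420,560),np.uint8)
        P=box(14,28,-2.5,77.5)@Rz.T+o+v
        Q=box(5,70,-14,-2.5)@Rz.T+o+v
        for X in(P,Q): cv2.fillConvexPoly(m,np.round(cv2.convexHull(proj(c,X).astype(np.float32))*16).astype(np.int32),1,8,4)
        a,b=B(m),B(M);return 1-np.minimum(a,b).sum()/np.maximum(a,b).sum()
    r=minimize(f,[0,0,150],method="Nelder-Mead",options=dict(initial_simplex=np.array([[0,0,150],[5,0,150],[0,5,150],[0,0,140.]])));return r.x,r.fun
E
python3 - <<'E'
from chk import *
c=shot("wrist","s1");print(seat(c,"red",proj(c,[*S[3],180])[0],3))
q[:3]+=7*F[:,2]
print(P("yellow"));plan([((545,200,340),RS)]);go("yellow",4,[((545,200,340),RS),((500,60,300),RS)])
E
```

```text
(array([  0.59210295,   5.97982657, 148.06308046]), np.float64(0.08460056781768799))
[511.32287399 -29.47603017  84.06217783]
[-0.9015, -0.1032, -0.0017, -0.003, 0.0025, -0.003]
[-0.9015, -0.1032, -0.0017, -0.003, 0.0025, -0.003]
[-0.685, -0.2673, 0.2, 0.0, 0.0, 0.0]
[-0.4591, -0.2927, 0.522, -0.6666, 0.0095, -0.0353]
[0.0, -0.0, 0.55, 0.0, 0.0, 0.0]
[-0.0, 0.0, -0.75, 0.0, 0.0, 0.0]
[1.13, 0.8648, -0.1632, 0.6666, -0.0095, 0.0353]
[0.4503, 0.1312, 0.0, 0.0, 0.0, 0.0]
[0.0, -0.0, 0.45, 0.0, 0.0, 0.0]
[0.0, -0.0, 0.4535, 0.0, 0.0, 0.0]
```

View pics/s1.png

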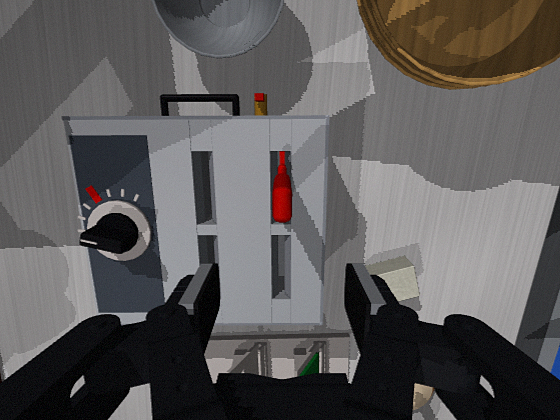

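The red scraper stands seated in the far-left slot (282,190), upright. Yellow is next.

```bash
sed -i 's/q\[:3\]+=5\*F\[:,0\]-3\*F\[:,1\]/q[:3]+=5*F[:,0]+7*F[:,2]/' sp.py; python3 - <<'E'
from sp import *
go("yellow",4,[((545,200,340),RS),((500,70,300),RS)])
E
```

```text
[-0.9015, -0.1032, -0.0017, -0.003, 0.0025, -0.003]
[-0.6351, -0.2643, 0.2, 0.0, 0.0, 0.0]
[-0.4941, -0.2962, 0.522, -0.6666, 0.0095, -0.0353]
[0.0, -0.0, 0.55, 0.0, 0.0, 0.0]
[-0.0, 0.0, -0.75, 0.0, 0.0, 0.0]
[1.115, 0.8648, -0.1632, 0.6666, -0.0095, 0.0353]
[0.4503, 0.1312, 0.0, 0.0, 0.0, 0.0]
[0.0, -0.0, 0.45, 0.0, 0.0, 0.0]
[0.0, -0.0, 0.4535, 0.0, 0.0, 0.0]
```

Request:
drive_tool(deltas=[[-0.2,-0.02,0,0,0,0],[-0.45,-0.05,0,0,0,0],[-0.7,-0.08,0,0,0,0],[-0.9,-0.103,0,0,0,0],[-0.9,-0.103,0,0,0,0],[-0.9,-0.103,0,0,0,0]])

```text
time: 13.3
tcp_pos: [544.8, 199.4, 339.0]
ee_rot: [-179.8, 0.1, 93.2]
wrist_force: [0.1, 1.0, 0.2]
finger_gap: 0.651
grasp_force: 0.0
```

Request:
drive_tool(deltas=[[-0.2,-0.08,0.06,0,0,0],[-0.4,-0.17,0.12,0,0,0],[-0.63,-0.264,0.2,0,0,0],[-0.63,-0.264,0.2,0,0,0],[-0.63,-0.264,0.2,0,0,0]])

```text
time: 13.8
tcp_pos: [499.5, 71.7, 299.8]
ee_rot: [-179.8, 0.0, 93.3]
wrist_force: [0.9, 0.2, 0.6]
finger_gap: 0.648
grasp_force: 0.0
```

Request:
drive_tool(deltas=[[-0.1,-0.06,0.1,-0.13,0,-0.007],[-0.25,-0.15,0.26,-0.33,0.005,-0.02],[-0.4,-0.24,0.42,-0.53,0.008,-0.03],[-0.494,-0.296,0.522,-0.667,0.01,-0.035],[-0.494,-0.296,0.522,-0.667,0.01,-0.035],[-0.494,-0.296,0.522,-0.667,0.01,-0.035],[-0.494,-0.296,0.522,-0.667,0.01,-0.035]])

```text
time: 14.5
tcp_pos: [449.6, -30.5, 201.3]
ee_rot: [149.7, 0.2, 95.1]
wrist_force: [0.3, -0.2, 1.1]
finger_gap: 0.651
grasp_force: 0.0
```

```bash
python3 - <<'E'
from sp import *
c=shot("wrist");k="yellow";e=proj(c,P(k)+77*F[:,2])[0]
M=colmask(c["img"],k,e,80);ys,xs=np.nonzero(M)
X=sil(c,P(k),F);ys2,xs2=np.nonzero(X)
for a,b in((xs,ys),(xs2,ys2)):
    bot=b.max();s=(b>bot-30); print("bottom",bot,"col centre of handle",(a[s].min()+a[s].max())/2,a[s].min(),a[s].max(),"top",b.min())
go(k,4)
E
```

```text
bottom 256 col centre of handle 271.5 259 284 top 160
bottom 263 col centre of handle 271.0 258 284 top 157
[-0.0081, -0.028, 0.0177, 0.0056, 0.003, 0.0021]
[0.0, -0.0, 0.55, 0.0, 0.0, 0.0]
[-0.0, 0.0, -0.75, 0.0, 0.0, 0.0]
[1.115, 0.8648, -0.1632, 0.6666, -0.0095, 0.0353]
[0.4503, 0.1312, 0.0, 0.0, 0.0, 0.0]
[0.0, -0.0, 0.45, 0.0, 0.0, 0.0]
[0.0, -0.0, 0.4535, 0.0, 0.0, 0.0]
```

Request:
drive_tool(deltas=[[-0.008,-0.028,0.1,0,0,0],[-0.008,-0.028,0.25,0,0,0],[-0.008,-0.028,0.4,0,0,0],[-0.008,-0.028,0.5,0,0,0],[-0.008,-0.028,0.55,0,0,0],[-0.008,-0.028,0.565,0,0,0],[-0.008,-0.028,0.565,0,0,0],[-0.008,-0.028,0.565,0,0,0]])

```text
time: 15.35
tcp_pos: [499.7, -27.5, 97.7]
ee_rot: [149.9, 0.1, 95.1]
wrist_force: [0.4, 0.2, -0.1]
finger_gap: 0.651
grasp_force: 0.0
```

Request:
drive_tool(deltas=[[0,0,0,0,0,0],[0,0,0,0,0,0],[0,0,0,0,0,0],[0,0,0,0,0,0],[0,0,0,0,0,0],[0,0,0,0,0,0],[0,0,0,0,0,0],[0,0,0,0,0,0]], fingers=1)

```text
time: 16.15
tcp_pos: [500.8, -28.6, 99.2]
ee_rot: [149.7, 0.1, 94.9]
wrist_force: [5.3, 1.7, 3.4]
finger_gap: 0.177
grasp_force: 51.0
```

Request:
drive_tool(deltas=[[0,0,-0.1,0,0,0],[0,0,-0.25,0,0,0],[0,0,-0.45,0,0,0],[0,0,-0.65,0,0,0],[0,0,-0.75,0,0,0],[0,0,-0.75,0,0,0],[0,0,-0.75,0,0,0]])

```text
time: 16.85
tcp_pos: [423.7, -34.6, 226.0]
ee_rot: [150.0, 0.1, 94.9]
wrist_force: [0.3, 0.1, -1.9]
finger_gap: 0.179
grasp_force: 60.2
```

Request:
drive_tool(deltas=[[0.1,0.12,-0.03,0.095,0,0.005],[0.25,0.3,-0.06,0.23,0,0.01],[0.45,0.52,-0.1,0.4,0,0.02],[0.7,0.75,-0.14,0.58,-0.01,0.03],[0.9,0.865,-0.163,0.667,-0.01,0.035],[0.9,0.865,-0.163,0.667,-0.01,0.035],[0.9,0.865,-0.163,0.667,-0.01,0.035],[0.9,0.865,-0.163,0.667,-0.01,0.035]])

```text
time: 17.65
tcp_pos: [540.7, 157.5, 337.4]
ee_rot: [-179.7, 0.1, 93.5]
wrist_force: [0.8, 0.2, -1.5]
finger_gap: 0.181
grasp_force: 60.2
```

Request:
drive_tool(deltas=[[0.12,0.02,0,0,0,0],[0.35,0.07,0,0,0,0],[0.55,0.11,0,0,0,0],[0.665,0.131,0,0,0,0],[0.665,0.131,0,0,0,0],[0.665,0.131,0,0,0,0],[0.665,0.131,0,0,0,0]])

```text
time: 18.35
tcp_pos: [559.1, 289.3, 339.9]
ee_rot: [-179.9, 0.1, 93.3]
wrist_force: [0.0, 0.5, -0.3]
finger_gap: 0.179
grasp_force: 60.3
```

```bash
python3 - <<'E'
from sp import *
c=shot("wrist","c2"); s=env.state(); print(s["tcp_pos"],s["ee_rot"],s["finger_gap"])
M=colmask(c["img"],"yellow",(283,200),150);ys,xs=np.nonzero(M);top=ys.min();k=ys<top+20;print("tip",xs[k].min(),xs[k].max(),top)
plan([((*S[4],255),RS),((*S[4],168),RS)])
E
```

```text
[559.31755453 289.31542856 340.33707397] [-1.79948251e+02  1.00047166e-01  9.32633594e+01] 0.1828491162696984
tip 278 287 169
[0.0113, 0.0079, 0.4267, -0.0012, 0.0022, -0.0053]
[0.0, -0.0, 0.435, 0.0, 0.0, 0.0]
```

Request:
drive_tool(deltas=[[0.005,0.008,0.1,0,0,0],[0.005,0.008,0.25,0,0,0],[0.005,0.008,0.38,0,0,0],[0.005,0.008,0.43,0,0,0],[0.005,0.008,0.48,0,0,0],[0.005,0.008,0.54,0,0,0],[0.005,0.008,0.6,0,0,0],[0.005,0.008,0.66,0,0,0],[0.005,0.008,0.72,0,0,0],[0.005,0.008,0.78,0,0,0],[0.005,0.008,0.82,0,0,0],[0.005,0.008,0.85,0,0,0],[0.005,0.008,0.87,0,0,0],[0.005,0.008,0.885,0,0,0],[0.005,0.008,0.895,0,0,0],[0.005,0.008,0.9,0,0,0],[0.005,0.008,0.9,0,0,0]])

```text
time: 20.1
tcp_pos: [561.2, 292.1, 161.8]
ee_rot: [180.0, 0.0, 93.4]
wrist_force: [-2.0, -0.3, 3.8]
finger_gap: 0.18
grasp_force: 61.1
```

Request:
drive_tool(deltas=[[0,0,0.01,0,0,0],[0,0,0.02,0,0,0],[0,0,0.02,0,0,0]])

```text
time: 20.4
tcp_pos: [561.6, 292.3, 161.7]
ee_rot: [179.9, 0.0, 93.4]
wrist_force: [-8.6, -3.7, 23.6]
finger_gap: 0.182
grasp_force: 63.8
```

Request:
drive_tool(deltas=[[0,0,0,0,0,0],[0,0,0,0,0,0],[0,0,0,0,0,0],[0,0,0,0,0,0]], fingers=0.35)

```text
time: 20.8
tcp_pos: [560.6, 291.8, 156.1]
ee_rot: [-179.9, 0.1, 93.4]
wrist_force: [0.4, 0.0, 0.2]
finger_gap: 0.651
grasp_force: 0.0
```

Request:
drive_tool(deltas=[[0,0,-0.1,0,0,0],[0,0,-0.3,0,0,0],[0,0,-0.6,0,0,0],[0,0,-0.8,0,0,0],[0,0,-0.93,0,0,0],[0,0,-0.93,0,0,0],[0,0,-0.93,0,0,0]])

```text
time: 21.5
tcp_pos: [561.1, 292.2, 342.8]
ee_rot: [180.0, 0.1, 93.4]
wrist_force: [-0.2, 0.1, 0.5]
finger_gap: 0.648
grasp_force: 0.0
```

```bash
python3 - <<'E'
from chk import *
c=shot("wrist","s2");print(seat(c,"yellow",proj(c,[*S[4],180])[0],4),seat(c,"red",proj(c,[*S[3],180])[0],3))
go("green",1,[((600,140,300),RS)])
E
```

```text
(array([  0.44707373,   3.82742214, 140.70212335]), np.float64(0.06575024127960205)) (array([  0.9712799 ,   2.4226401 , 151.59032025]), np.float64(0.15429240465164185))
[-0.7697, 0.153, 0.2066, -0.003, 0.0022, -0.003]
[-0.3696, -0.354, 0.522, -0.6666, 0.0095, -0.0353]
[0.0, -0.0, 0.55, 0.0, 0.0, 0.0]
[-0.0, -0.0, -0.75, 0.0, 0.0, 0.0]
[0.685, 0.4534, -0.4007, 0.6666, -0.0095, 0.0353]
[0.9001, -0.2691, -0.0, 0.0, 0.0, 0.0]
[0.0, -0.0, 0.45, 0.0, 0.0, 0.0]
[0.0, -0.0, 0.4535, 0.0, 0.0, 0.0]
```

Request:
drive_tool(deltas=[[-0.15,0.03,0.04,0,0,0],[-0.4,0.08,0.1,0,0,0],[-0.6,0.12,0.16,0,0,0],[-0.77,0.153,0.207,0,0,0],[-0.77,0.153,0.207,0,0,0],[-0.77,0.153,0.207,0,0,0]])

```text
time: 22.15
tcp_pos: [599.6, 139.4, 298.8]
ee_rot: [-179.7, 0.0, 93.3]
wrist_force: [0.1, -0.9, 0.6]
finger_gap: 0.646
grasp_force: 0.0
```

Request:
drive_tool(deltas=[[-0.1,-0.08,0.12,-0.15,0,-0.007],[-0.2,-0.19,0.28,-0.35,0.005,-0.02],[-0.3,-0.29,0.42,-0.55,0.008,-0.03],[-0.37,-0.354,0.522,-0.667,0.01,-0.035],[-0.37,-0.354,0.522,-0.667,0.01,-0.035],[-0.37,-0.354,0.522,-0.667,0.01,-0.035],[-0.37,-0.354,0.522,-0.667,0.01,-0.035]])

```text
time: 22.85
tcp_pos: [536.1, 62.8, 200.0]
ee_rot: [149.8, 0.1, 95.1]
wrist_force: [1.1, 0.6, -0.2]
finger_gap: 0.648
grasp_force: 0.0
```

```bash
cat > lat.py <<'E'
from sp import *
def lat(k,slot):
    c=shot("wrist");e=proj(c,P(k)+77*F[:,2])[0]
    M=colmask(c["img"],k,e,80);X=sil(c,P(k),F)
    for m in(M,X):
        b,a=np.nonzero(m);bot=b.max();s=(b>bot-30); print("bottom",bot,"col",(a[s].min()+a[s].max())/2,a[s].min(),a[s].max(),"top",b.min())
    go(k,slot)
E
python3 -c "
from lat import *
lat('green',1)"
```

```text
bottom 257 col 274.0 262 286 top 159
bottom 262 col 273.0 260 286 top 156
[-0.0025, -0.0274, 0.0154, 0.0069, 0.0022, -0.0004]
[0.0, -0.0, 0.55, 0.0, 0.0, 0.0]
[-0.0, -0.0, -0.75, 0.0, 0.0, 0.0]
[0.685, 0.4534, -0.4007, 0.6666, -0.0095, 0.0353]
[0.9001, -0.2691, -0.0, 0.0, 0.0, 0.0]
[0.0, -0.0, 0.45, 0.0, 0.0, 0.0]
[0.0, -0.0, 0.4535, 0.0, 0.0, 0.0]
```

Request:
drive_tool(deltas=[[-0.003,-0.026,0.1,0,0,0],[-0.003,-0.026,0.25,0,0,0],[-0.003,-0.026,0.4,0,0,0],[-0.003,-0.026,0.5,0,0,0],[-0.003,-0.026,0.55,0,0,0],[-0.003,-0.026,0.565,0,0,0],[-0.003,-0.026,0.565,0,0,0],[-0.003,-0.026,0.565,0,0,0]])

```text
time: 23.7
tcp_pos: [586.9, 65.9, 98.2]
ee_rot: [149.9, 0.1, 95.0]
wrist_force: [0.2, 0.1, -0.1]
finger_gap: 0.649
grasp_force: 0.0
```

Request:
drive_tool(deltas=[[0,0,0,0,0,0],[0,0,0,0,0,0],[0,0,0,0,0,0],[0,0,0,0,0,0],[0,0,0,0,0,0],[0,0,0,0,0,0],[0,0,0,0,0,0],[0,0,0,0,0,0]], fingers=1)

```text
time: 24.5
tcp_pos: [588.1, 65.6, 99.2]
ee_rot: [149.7, 0.1, 95.0]
wrist_force: [3.8, 1.7, 6.8]
finger_gap: 0.18
grasp_force: 51.7
```

Request:
drive_tool(deltas=[[0,0,-0.1,0,0,0],[0,0,-0.25,0,0,0],[0,0,-0.45,0,0,0],[0,0,-0.65,0,0,0],[0,0,-0.75,0,0,0],[0,0,-0.75,0,0,0],[0,0,-0.75,0,0,0]])

```text
time: 25.2
tcp_pos: [510.6, 59.4, 225.3]
ee_rot: [150.1, 0.0, 95.0]
wrist_force: [-0.3, 0.4, -0.9]
finger_gap: 0.181
grasp_force: 57.9
```

Request:
drive_tool(deltas=[[0.1,0.07,-0.07,0.095,0,0.005],[0.25,0.16,-0.15,0.23,0,0.01],[0.42,0.28,-0.25,0.4,0,0.02],[0.6,0.39,-0.35,0.58,-0.01,0.03],[0.685,0.453,-0.42,0.667,-0.01,0.035],[0.685,0.453,-0.42,0.667,-0.01,0.035],[0.685,0.453,-0.42,0.667,-0.01,0.035],[0.685,0.453,-0.42,0.667,-0.01,0.035]])

```text
time: 26.0
tcp_pos: [534.7, 198.3, 341.5]
ee_rot: [-179.7, 0.1, 93.3]
wrist_force: [-0.8, -1.0, -2.2]
finger_gap: 0.176
grasp_force: 57.9
```

Request:
drive_tool(deltas=[[0.12,-0.04,0,0,0,0],[0.35,-0.1,0,0,0,0],[0.6,-0.18,0,0,0,0],[0.8,-0.24,0,0,0,0],[0.9,-0.27,0,0,0,0],[0.9,-0.27,0,0,0,0],[0.9,-0.27,0,0,0,0],[0.9,-0.27,0,0,0,0]])

```text
time: 26.8
tcp_pos: [471.4, 374.0, 343.9]
ee_rot: [-180.0, 0.1, 93.3]
wrist_force: [0.1, -0.3, -1.1]
finger_gap: 0.182
grasp_force: 58.0
```

```bash
cat > tip.py <<'E'
from sp import *
def tip(k,slot):
    c=shot("wrist"); s=env.state(); print(s["tcp_pos"],s["ee_rot"],s["finger_gap"])
    M=colmask(c["img"],k,(283,200),150);ys,xs=np.nonzero(M);top=ys.min();i=ys<top+20;print("tip",xs[i].min(),xs[i].max(),top,"want ~171")
    plan([((*S[slot],163),RS)])
E
python3 -c "
from tip import *
tip('green',1)"
```

```text
[471.58343766 374.0668074  344.12826114] [-1.79971130e+02  9.45878421e-02  9.32556108e+01] 0.1763670577472095
tip 278 287 170 want ~171
[0.0121, 0.0197, 0.9056, -0.0006, 0.0021, -0.0054]
```

Aligned. Insert to just above the contact height, press, release and lift.

Request:
drive_tool(deltas=[[0.01,0.02,0.1,0,0,0],[0.01,0.02,0.25,0,0,0],[0.01,0.02,0.38,0,0,0],[0.01,0.02,0.44,0,0,0],[0.01,0.02,0.5,0,0,0],[0.01,0.02,0.56,0,0,0],[0.01,0.02,0.62,0,0,0],[0.01,0.02,0.68,0,0,0],[0.01,0.02,0.74,0,0,0],[0.01,0.02,0.8,0,0,0],[0.01,0.02,0.84,0,0,0],[0.01,0.02,0.87,0,0,0],[0.01,0.02,0.89,0,0,0],[0.01,0.02,0.905,0,0,0],[0.01,0.02,0.915,0,0,0],[0.01,0.02,0.92,0,0,0],[0.01,0.02,0.92,0,0,0]])

```text
time: 28.55
tcp_pos: [475.3, 377.9, 162.0]
ee_rot: [180.0, 0.0, 93.4]
wrist_force: [-2.2, -1.5, 5.2]
finger_gap: 0.181
grasp_force: 59.1
```

Request:
drive_tool(deltas=[[0,0,0.01,0,0,0],[0,0,0.02,0,0,0],[0,0,0.02,0,0,0]])

```text
time: 28.85
tcp_pos: [475.9, 378.2, 161.9]
ee_rot: [179.9, 0.0, 93.4]
wrist_force: [-9.4, -7.4, 22.9]
finger_gap: 0.18
grasp_force: 61.7
```

Request:
drive_tool(deltas=[[0,0,0,0,0,0],[0,0,0,0,0,0],[0,0,0,0,0,0],[0,0,0,0,0,0]], fingers=0.35)

```text
time: 29.25
tcp_pos: [474.9, 377.6, 155.9]
ee_rot: [-179.9, 0.1, 93.4]
wrist_force: [-0.2, -0.1, 0.1]
finger_gap: 0.655
grasp_force: 0.0
```

Request:
drive_tool(deltas=[[0,0,-0.1,0,0,0],[0,0,-0.3,0,0,0],[0,0,-0.6,0,0,0],[0,0,-0.8,0,0,0],[0,0,-0.93,0,0,0],[0,0,-0.93,0,0,0],[0,0,-0.93,0,0,0]])

```text
time: 29.95
tcp_pos: [475.2, 378.0, 342.4]
ee_rot: [180.0, 0.0, 93.4]
wrist_force: [0.5, 0.9, -0.3]
finger_gap: 0.65
grasp_force: 0.0
```

```bash
python3 - <<'E'
from chk import *
c=shot("wrist","s3");print(seat(c,"green",proj(c,[*S[1],180])[0],1))
go("blue",2,[((540,200,340),RS),((590,60,300),RS)])
E
```

```text
(array([  0.88803167,   3.94589878, 141.61337901]), np.float64(0.0709298849105835))
[-0.9058, 0.2738, 0.0055, -0.0029, 0.0027, -0.003]
[-0.714, 0.2068, 0.2, 0.0, 0.0, 0.0]
[-0.4032, -0.2675, 0.522, -0.6666, 0.0095, -0.0353]
[0.0, -0.0, 0.55, 0.0, 0.0, 0.0]
[-0.0, -0.0, -0.75, 0.0, 0.0, 0.0]
[1.115, 0.4534, -0.4007, 0.6666, -0.0095, 0.0353]
[0.4503, -0.269, -0.0, 0.0, 0.0, 0.0]
[0.0, -0.0, 0.45, 0.0, 0.0, 0.0]
[0.0, -0.0, 0.4535, 0.0, 0.0, 0.0]
```

Request:
drive_tool(deltas=[[-0.2,0.06,0,0,0,0],[-0.45,0.14,0,0,0,0],[-0.7,0.21,0,0,0,0],[-0.9,0.274,0.005,0,0,0],[-0.9,0.274,0.005,0,0,0],[-0.9,0.274,0.005,0,0,0]])

```text
time: 30.6
tcp_pos: [539.9, 200.3, 339.2]
ee_rot: [-179.7, 0.1, 93.2]
wrist_force: [-0.8, 1.3, -0.7]
finger_gap: 0.654
grasp_force: 0.0
```

Request:
drive_tool(deltas=[[-0.2,0.06,0.06,0,0,0],[-0.45,0.13,0.13,0,0,0],[-0.71,0.207,0.2,0,0,0],[-0.71,0.207,0.2,0,0,0],[-0.71,0.207,0.2,0,0,0]])

```text
time: 31.1
tcp_pos: [589.4, 62.0, 299.6]
ee_rot: [-179.8, 0.0, 93.3]
wrist_force: [-0.5, 0.0, 1.0]
finger_gap: 0.651
grasp_force: 0.0
```

Request:
drive_tool(deltas=[[-0.1,-0.06,0.12,-0.15,0,-0.007],[-0.2,-0.14,0.28,-0.35,0.005,-0.02],[-0.32,-0.22,0.42,-0.55,0.008,-0.03],[-0.405,-0.28,0.53,-0.667,0.01,-0.035],[-0.405,-0.28,0.53,-0.667,0.01,-0.035],[-0.405,-0.28,0.53,-0.667,0.01,-0.035],[-0.405,-0.28,0.53,-0.667,0.01,-0.035]])

```text
time: 31.8
tcp_pos: [541.1, -21.2, 199.2]
ee_rot: [149.7, 0.1, 95.1]
wrist_force: [0.5, 0.6, 0.8]
finger_gap: 0.65
grasp_force: 0.0
```

```bash
python3 -c "
from lat import *
lat('blue',2)"
```

```text
bottom 258 col 277.0 265 289 top 161
bottom 264 col 277.0 264 290 top 158
[-0.0116, -0.0119, 0.0171, 0.0064, 0.0027, 0.0012]
[0.0, -0.0, 0.55, 0.0, 0.0, 0.0]
[-0.0, -0.0, -0.75, 0.0, 0.0, 0.0]
[1.115, 0.4534, -0.4007, 0.6666, -0.0095, 0.0353]
[0.4503, -0.269, -0.0, 0.0, 0.0, 0.0]
[0.0, -0.0, 0.45, 0.0, 0.0, 0.0]
[0.0, -0.0, 0.4535, 0.0, 0.0, 0.0]
```

Request:
drive_tool(deltas=[[-0.01,-0.012,0.1,0,0,0],[-0.01,-0.012,0.25,0,0,0],[-0.01,-0.012,0.4,0,0,0],[-0.01,-0.012,0.5,0,0,0],[-0.01,-0.012,0.55,0,0,0],[-0.01,-0.012,0.565,0,0,0],[-0.01,-0.012,0.565,0,0,0],[-0.01,-0.012,0.565,0,0,0]])

```text
time: 32.65
tcp_pos: [594.1, -19.6, 98.3]
ee_rot: [149.9, 0.1, 95.0]
wrist_force: [0.3, 0.0, 0.6]
finger_gap: 0.651
grasp_force: 0.0
```

Request:
drive_tool(deltas=[[0,0,0,0,0,0],[0,0,0,0,0,0],[0,0,0,0,0,0],[0,0,0,0,0,0],[0,0,0,0,0,0],[0,0,0,0,0,0],[0,0,0,0,0,0],[0,0,0,0,0,0]], fingers=1)

```text
time: 33.45
tcp_pos: [595.3, -20.1, 99.3]
ee_rot: [149.7, 0.1, 94.9]
wrist_force: [3.2, 2.5, 7.0]
finger_gap: 0.182
grasp_force: 51.5
```

Request:
drive_tool(deltas=[[0,0,-0.1,0,0,0],[0,0,-0.25,0,0,0],[0,0,-0.45,0,0,0],[0,0,-0.65,0,0,0],[0,0,-0.75,0,0,0],[0,0,-0.75,0,0,0],[0,0,-0.75,0,0,0]])

```text
time: 34.15
tcp_pos: [517.9, -26.1, 225.6]
ee_rot: [150.1, 0.0, 95.0]
wrist_force: [-0.9, 0.1, -1.7]
finger_gap: 0.178
grasp_force: 59.2
```

Request:
drive_tool(deltas=[[0.1,0.07,-0.07,0.095,0,0.005],[0.3,0.16,-0.15,0.23,0,0.01],[0.5,0.28,-0.25,0.4,0,0.02],[0.75,0.39,-0.35,0.58,-0.01,0.03],[0.9,0.453,-0.42,0.667,-0.01,0.035],[0.9,0.453,-0.42,0.667,-0.01,0.035],[0.9,0.453,-0.42,0.667,-0.01,0.035],[0.9,0.453,-0.42,0.667,-0.01,0.035]])

```text
time: 34.95
tcp_pos: [538.4, 155.9, 341.5]
ee_rot: [-179.7, 0.1, 93.4]
wrist_force: [-0.2, -1.4, -0.7]
finger_gap: 0.177
grasp_force: 59.2
```

Request:
drive_tool(deltas=[[0.1,-0.04,0,0,0,0],[0.3,-0.12,0,0,0,0],[0.5,-0.2,0,0,0,0],[0.665,-0.265,0,0,0,0],[0.665,-0.265,0,0,0,0],[0.665,-0.265,0,0,0,0],[0.665,-0.265,0,0,0,0],[0.665,-0.265,0,0,0,0]])

```text
time: 35.75
tcp_pos: [479.0, 284.6, 344.1]
ee_rot: [-180.0, 0.1, 93.2]
wrist_force: [-0.5, 0.3, -0.6]
finger_gap: 0.18
grasp_force: 59.3
```

```bash
python3 -c "
from tip import *
tip('blue',2)"
```

```text
[479.01185944 284.84072074 344.22880355] [-1.79966996e+02  8.18082073e-02  9.32408708e+01] 0.1749339204828865
tip 182 287 168 want ~171
[0.0096, 0.0099, 0.9061, -0.0007, 0.0018, -0.0058]
```

Request:
drive_tool(deltas=[[0.005,0.01,0.1,0,0,0],[0.005,0.01,0.25,0,0,0],[0.005,0.01,0.38,0,0,0],[0.005,0.01,0.44,0,0,0],[0.005,0.01,0.5,0,0,0],[0.005,0.01,0.56,0,0,0],[0.005,0.01,0.62,0,0,0],[0.005,0.01,0.68,0,0,0],[0.005,0.01,0.74,0,0,0],[0.005,0.01,0.8,0,0,0],[0.005,0.01,0.84,0,0,0],[0.005,0.01,0.87,0,0,0],[0.005,0.01,0.89,0,0,0],[0.005,0.01,0.905,0,0,0],[0.005,0.01,0.915,0,0,0],[0.005,0.01,0.92,0,0,0],[0.005,0.01,0.92,0,0,0]])

```text
time: 37.5
tcp_pos: [480.7, 287.3, 162.1]
ee_rot: [180.0, 0.0, 93.4]
wrist_force: [-2.5, -0.8, 6.1]
finger_gap: 0.179
grasp_force: 60.6
```

Request:
drive_tool(deltas=[[0,0,0.01,0,0,0],[0,0,0.02,0,0,0],[0,0,0.02,0,0,0]])

```text
time: 37.8
tcp_pos: [481.6, 287.6, 162.0]
ee_rot: [179.8, 0.0, 93.4]
wrist_force: [-10.0, -5.0, 25.9]
finger_gap: 0.179
grasp_force: 63.2
```

Request:
drive_tool(deltas=[[0,0,0,0,0,0],[0,0,0,0,0,0],[0,0,0,0,0,0],[0,0,0,0,0,0]], fingers=0.35)

```text
time: 38.2
tcp_pos: [480.2, 287.0, 156.0]
ee_rot: [-179.9, 0.1, 93.4]
wrist_force: [-0.1, -0.6, -0.2]
finger_gap: 0.647
grasp_force: 0.0
```

Request:
drive_tool(deltas=[[0,0,-0.1,0,0,0],[0,0,-0.3,0,0,0],[0,0,-0.6,0,0,0],[0,0,-0.8,0,0,0],[0,0,-0.93,0,0,0],[0,0,-0.93,0,0,0],[0,0,-0.93,0,0,0]])

```text
time: 38.9
tcp_pos: [480.6, 287.4, 342.5]
ee_rot: [180.0, 0.1, 93.4]
wrist_force: [-0.5, -0.4, -1.1]
finger_gap: 0.647
grasp_force: 0.0
```

Request:
drive_tool(deltas=[[0.15,-0.15,0,0,0,0],[0.3,-0.3,0,0,0,0],[0.3,-0.3,0,0,0,0],[0.3,-0.3,0,0,0,0]])

```text
time: 39.3
tcp_pos: [415.9, 343.8, 340.3]
ee_rot: [-179.8, 0.2, 93.5]
wrist_force: [0.2, 0.0, -0.8]
finger_gap: 0.653
grasp_force: 0.0
```

```bash
python3 - <<'E'
from h import *
import pickle
c=shot("wrist");pickle.dump(c,open("s4.pkl","wb"));print(env.state()["tcp_pos"])
i=c["img"][60:330,100:440,::-1];cv2.imwrite("pics/s4.png",cv2.resize(i,None,fx=2.2,fy=2.2,interpolation=cv2.INTER_CUBIC))
E
```

```text
[416.58399992 343.32331548 340.60398813]
```

View pics/s4.png

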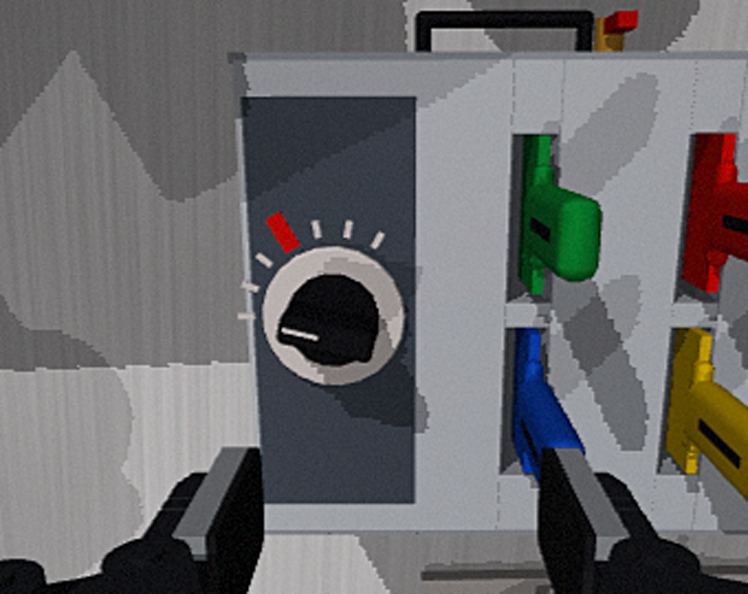

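All four scrapers stand in their slots. The knob's base disc is centred at crop (334,315), the pointer runs (318,340) to (282,331), and the red mark is at (283,231).

```bash
python3 - <<'E'
from h import *
import pickle
np.set_printoptions(precision=1,suppress=True)
c=pickle.load(open("s4.pkl","rb"));o=np.array([100,60])
f=lambda p,z:ray(c,np.array(p)/2.2+o-.3,z)[:,:2]
print("base",f([[334,315],[334,246],[334,385],[263,315],[406,315]],136))
l=f([[318,340],[282,331]],174);d=l[1]-l[0];print("ptr",l,np.degrees(np.arctan2(d[1],d[0]))%360)
k=f([[334,315]],136)[0];r=f([[283,231]],130)[0]-k;print("red heading",np.degrees(np.arctan2(r[1],r[0])),"ptr from centre",[np.degrees(np.arctan2(*(p-k)[::-1])) for p in l])
E
```

```text
base [[385.5 327.2]
 [384.3 359.9]
 [386.8 292.3]
 [352.  325.2]
 [419.5 329.3]]
ptr [[382.1 325.3]
 [366.7 328.3]] 168.89657478173243
red heading 124.5663649512358 ptr from centre [np.float64(-150.1819482824886), np.float64(176.76409516361142)]
```

```bash
python3 - <<'E'
from h import *
plan([((395,335,300),down(133)),((385.7,326.7,230),down(171)),((385.7,326.7,149),down(171))])
E
```

```text
[-0.0345, -0.1097, 0.2034, -0.0046, 0.0024, -0.8798]
[0.0014, -0.0623, 0.35, -0.0, 0.0, -0.8444]
[-0.0, -0.0, 0.405, 0.0, 0.0, 0.0]
```

Request:
drive_tool(deltas=[[-0.035,-0.11,0.1,0,0,-0.19],[-0.035,-0.11,0.2,0,0,-0.88],[-0.035,-0.11,0.2,0,0,-0.88],[-0.035,-0.11,0.2,0,0,-0.88],[-0.035,-0.11,0.2,0,0,-0.88],[-0.035,-0.11,0.2,0,0,-0.88],[-0.035,-0.11,0.2,0,0,-0.88]], fingers=0.45)

```text
time: 40.05
tcp_pos: [395.9, 334.6, 301.7]
ee_rot: [-179.9, 0.0, 132.7]
wrist_force: [0.3, -0.4, -0.8]
finger_gap: 0.551
grasp_force: 0.0
```

Request:
drive_tool(deltas=[[0,-0.06,0.1,0,0,-0.19],[0,-0.06,0.2,0,0,-0.84],[0,-0.06,0.35,0,0,-0.84],[0,-0.06,0.35,0,0,-0.84],[0,-0.06,0.35,0,0,-0.84],[0,-0.06,0.35,0,0,-0.84],[0,-0.06,0.35,0,0,-0.84],[0,-0.06,0.35,0,0,-0.84]])

```text
time: 40.85
tcp_pos: [386.8, 327.1, 232.6]
ee_rot: [-179.9, 0.0, 170.6]
wrist_force: [-0.3, 0.5, -0.8]
finger_gap: 0.551
grasp_force: 0.0
```

```bash
python3 - <<'E'
from h import *
s=env.state();print(s["tcp_pos"],s["ee_rot"])
plan([((385.7,326.7,149),down(171))])
c=shot("wrist","knob")
E
```

```text
[386.82712718 327.05686277 232.60573747] [-1.79938759e+02  3.90333607e-03  1.70634885e+02]
[0.0053, -0.0022, 0.418, -0.0014, 0.0001, -0.0081]
```

View pics/knob.png

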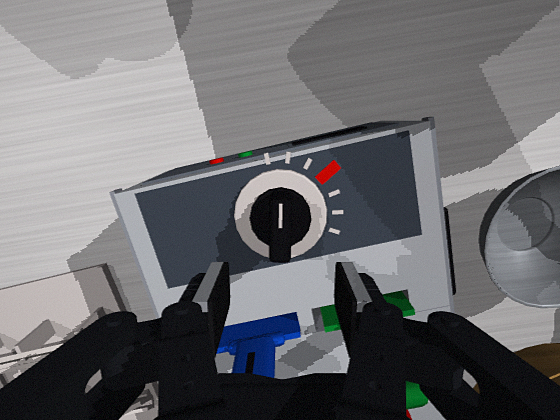

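The pointer line is vertical at (280,215), aligned with the tool and centred between the fingers. Descend, grip and turn.

Request:
drive_tool(deltas=[[0.005,-0.006,0.1,0,0,0],[0.005,-0.006,0.2,0,0,0],[0.005,-0.006,0.3,0,0,0],[0.005,-0.006,0.37,0,0,0],[0.005,-0.006,0.41,0,0,0],[0.005,-0.006,0.415,0,0,0],[0.005,-0.006,0.415,0,0,0]])

```text
time: 41.6
tcp_pos: [385.7, 326.2, 149.9]
ee_rot: [-180.0, 0.0, 170.8]
wrist_force: [-0.0, 0.3, -0.6]
finger_gap: 0.55
grasp_force: 0.0
```

Request:
drive_tool(deltas=[[0,0,0,0,0,0],[0,0,0,0,0,0],[0,0,0,0,0,0],[0,0,0,0,0,0],[0,0,0,0,0,0],[0,0,0,0,0,0],[0,0,0,0,0,0]], fingers=1, newtons=40)

```text
time: 42.3
tcp_pos: [385.9, 326.0, 150.5]
ee_rot: [-180.0, 0.1, 170.8]
wrist_force: [-1.6, -1.7, 6.3]
finger_gap: 0.157
grasp_force: 41.6
```

Request:
drive_tool(deltas=[[0,0,0,0,0,0.06],[0,0,0,0,0,0.15],[0,0,0,0,0,0.25],[0,0,0,0,0,0.35],[0,0,0,0,0,0.45],[0,0,0,0,0,0.55],[0,0,0,0,0,0.6],[0,0,0,0,0,0.6],[0,0,0,0,0,0.6]])

```text
time: 43.2
tcp_pos: [385.6, 325.4, 150.5]
ee_rot: [-179.9, 0.1, 143.8]
wrist_force: [-2.3, -5.6, 8.0]
finger_gap: 0.153
grasp_force: 41.9
```

Request:
drive_tool(deltas=[[0,0,0,0,0,0.1],[0,0,0,0,0,0.2],[0,0,0,0,0,0.3],[0,0,0,0,0,0.4],[0,0,0,0,0,0.456],[0,0,0,0,0,0.456],[0,0,0,0,0,0.456]])

```text
time: 43.9
tcp_pos: [385.3, 325.1, 150.5]
ee_rot: [-179.9, 0.1, 123.2]
wrist_force: [-3.8, -6.8, 10.1]
finger_gap: 0.155
grasp_force: 42.2
```

Request:
drive_tool(deltas=[[0,0,0,0,0,0],[0,0,0,0,0,0],[0,0,0,0,0,0],[0,0,0,0,0,0]], fingers=0.45)

```text
time: 44.3
tcp_pos: [385.3, 326.1, 149.3]
ee_rot: [-179.9, 0.0, 123.3]
wrist_force: [0.5, -0.7, 1.1]
finger_gap: 0.552
grasp_force: 0.0
```

Request:
drive_tool(deltas=[[0,0,-0.1,0,0,0],[0,0,-0.25,0,0,0],[0,0,-0.4,0,0,0],[0,0,-0.55,0,0,0],[0,0,-0.6,0,0,0],[0,0,-0.6,0,0,0]])

```text
time: 44.9
tcp_pos: [386.2, 326.7, 270.9]
ee_rot: [179.9, 0.0, 123.3]
wrist_force: [0.5, -0.0, -0.3]
finger_gap: 0.55
grasp_force: 0.0
```

```bash
python3 - <<'E'
from h import *
import pickle
c=shot("wrist");pickle.dump(c,open("kn.pkl","wb"));print(env.state()["tcp_pos"],env.state()["ee_rot"])
i=c["img"][120:320,150:420,::-1];cv2.imwrite("pics/kn2.png",cv2.resize(i,None,fx=2.9,fy=2.9,interpolation=cv2.INTER_CUBIC))
E
```

```text
[385.48669363 326.2214941  269.09119449] [-1.79966398e+02  4.33287209e-02  1.23248533e+02]
```

View pics/kn2.png

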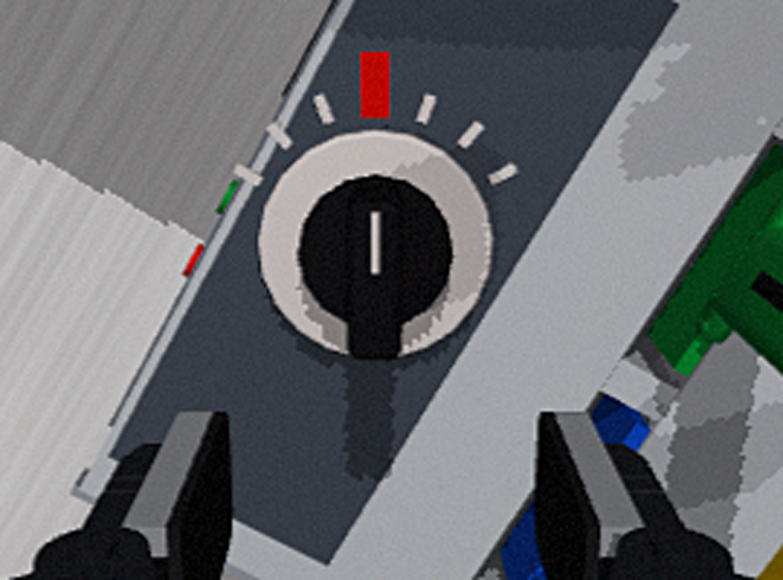

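The pointer points straight at the red mark: pointer (375,240), mark (375,85). On to the rail and brushes.

```bash
python3 - <<'E'
from h import *
plan([((430,140,340),down(82)),((470,-50,380),down(41)),((510,-230,380),down(0))])
E
```

```text
[-0.901, -0.3246, -0.3537, -0.0004, 0.0012, 0.9166]
[-0.9129, 0.3303, -0.2, 0.0, -0.0, 0.9111]
[-0.4395, 0.8105, 0.0, 0.0, -0.0, 0.9111]
```

Request:
drive_tool(deltas=[[-0.1,-0.04,-0.1,0,0,0.1],[-0.9,-0.32,-0.354,0,0,0.917],[-0.9,-0.32,-0.354,0,0,0.917],[-0.9,-0.32,-0.354,0,0,0.917],[-0.9,-0.32,-0.354,0,0,0.917],[-0.9,-0.32,-0.354,0,0,0.917],[-0.9,-0.32,-0.354,0,0,0.917],[-0.9,-0.32,-0.354,0,0,0.917]])

```text
time: 45.75
tcp_pos: [430.0, 140.6, 338.6]
ee_rot: [-179.8, 0.1, 82.1]
wrist_force: [1.5, -0.3, -0.2]
finger_gap: 0.552
grasp_force: 0.0
```

Request:
drive_tool(deltas=[[-0.91,0.33,-0.2,0,0,0.911],[-0.91,0.33,-0.2,0,0,0.911],[-0.91,0.33,-0.2,0,0,0.911],[-0.91,0.33,-0.2,0,0,0.911],[-0.91,0.33,-0.2,0,0,0.911],[-0.91,0.33,-0.2,0,0,0.911],[-0.91,0.33,-0.2,0,0,0.911]])

```text
time: 46.45
tcp_pos: [470.4, -47.8, 379.6]
ee_rot: [-179.9, 0.1, 41.3]
wrist_force: [-0.5, 0.8, -0.8]
finger_gap: 0.548
grasp_force: 0.0
```

Request:
drive_tool(deltas=[[-0.44,0.81,0,0,0,0.911],[-0.44,0.81,0,0,0,0.911],[-0.44,0.81,0,0,0,0.911],[-0.44,0.81,0,0,0,0.911],[-0.44,0.81,0,0,0,0.911],[-0.44,0.81,0,0,0,0.911],[-0.44,0.81,0,0,0,0.911],[-0.44,0.81,0,0,0,0.911]])

```text
time: 47.25
tcp_pos: [510.7, -227.3, 381.0]
ee_rot: [179.9, 0.0, 0.3]
wrist_force: [-0.5, -0.0, 0.6]
finger_gap: 0.55
grasp_force: 0.0
```

```bash
python3 - <<'E'
from h import *
import pickle
c=shot("wrist","rail");pickle.dump(c,open("rail.pkl","wb"));print(env.state()["tcp_pos"],env.state()["ee_rot"])
i=c["img"][0:370,60:500,::-1];cv2.imwrite("pics/rail_z.png",cv2.resize(i,None,fx=1.62,fy=1.62,interpolation=cv2.INTER_CUBIC))
E
```

```text
[ 510.6378912  -227.4363742   381.09635194] [1.79922712e+02 2.08747381e-03 2.56774890e-01]
```

View pics/rail_z.png

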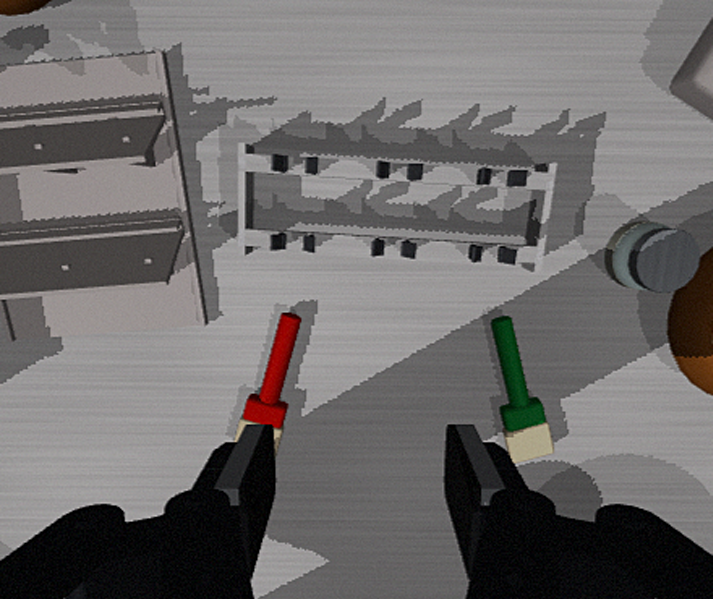

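The rail view shows six jaw pairs (back bar at (295,164), (400,171), (500,177); front bar at (293,242), (392,248), (491,255)). The red brush runs from (290,320) to its head at (262,420), and the green from (502,322) to its head at (525,430).

```bash
python3 - <<'E'
from h import *; from fit import rigid
import pickle
np.set_printoptions(precision=1,suppress=True)
c=pickle.load(open("rail.pkl","rb"));g=cv2.cvtColor(c["img"],cv2.COLOR_RGB2GRAY)
pts=np.array([279,163,311,165,384,170,415,172,484,176,517,178,279,242,308,243,377,247,408,250,475,253,508,256]).reshape(-1,2)/1.62+[60,0]
m=(g<48).astype(np.uint8);n,lab,st,ce=cv2.connectedComponentsWithStats(m)
out=[]
for p in pts:
    d=np.hypot(*(ce-p).T);d[(st[:,4]<20)]=99;i=d.argmin();out.append(ce[i] if d[i]<8 else p);print(p,ce[i],st[i,2:5],round(d[i],1))
out=np.array(out)
mid=(out[0::2]+out[1::2])/2
M=np.array([[x,y] for x in(30,-30) for y in(80,0,-80)],float)
for z in(55,65,72,79):
    W=ray(c,mid,z)[:,:2];t,th,R,res=rigid(M,W);print(z,t,th,"scale",np.linalg.norm(W-W.mean(0))/np.linalg.norm(M),np.abs(res).max())
# brushes
for n,h,z in(("brush2_grip","red",10),("brush3_grip","green",10)):
    e=env.trace(n,"wrist")
    print(n,[(round(a["confidence"],2),a["rect"]) for a in e[:2]])
    H=cv2.cvtColor(c["img"],cv2.COLOR_RGB2HSV)
    m=(((H[...,0]<8)|(H[...,0]>172)) if h=="red" else ((H[...,0]>45)&(H[...,0]<90)))&(H[...,1]>120)&(H[...,2]>30)
    m[:185]=0;r=rect(m);q=cv2.boxPoints(r);print(r)
    b,a=np.nonzero(m);lo,hi=b.min(),b.max()
    pr=[(v+.0,a[b==v].min(),a[b==v].max()) for v in range(lo+2,hi,4)];print(pr)
E
```

```text
[232.2 100.6] [232.6 100.2] [10 11 86] 0.6
[252.  101.9] [252.4 101.7] [ 7 11 63] 0.5
[297.  104.9] [296.4 104.6] [ 7 10 62] 0.7
[316.2 106.2] [315.9 105.4] [ 9 10 86] 0.8
[358.8 108.6] [358.5 108.5] [ 8 10 69] 0.3
[379.1 109.9] [378.9 109.5] [ 13  10 111] 0.4
[232.2 149.4] [231.8 148.6] [ 9 10 80] 0.9
[250.1 150. ] [250.7 149.8] [ 6 11 57] 0.6
[292.7 152.5] [293.1 152.3] [ 7 11 64] 0.4
[311.9 154.3] [312.  153.4] [ 9 11 73] 0.9
[353.2 156.2] [353.3 155.6] [ 8 11 60] 0.5
[373.6 158. ] [372.7 157.2] [11 11 94] 1.2
55 [ 569.  -257.3] -3.0770510110513225 scale 1.0280504123570409 2.4505009007500007
65 [ 569.3 -256.7] -3.0770510110513034 scale 1.006130136147082 0.6887109963492151
72 [ 569.4 -256.2] -3.0770510110513074 scale 0.990785942800111 0.8835232528452934
79 [ 569.6 -255.8] -3.077051011051309 scale 0.9754417494531401 2.1319447616840534
brush2_grip [(0.78, [225.6, 235.2, 41.4, 87.7])]
((230.41925048828125, 227.296142578125), (25.171560287475586, 70.69086456298828), 15.255120277404785)Traceback (most recent call last):
  File "<stdin>", line 23, in <module>
    return umr_minimum(a, axis, None, out, keepdims, initial, where)
ValueError: zero-size array to reduction operation minimum which has no identity
```

```bash
cat > br.py <<'E'
from h import *
def brush(c,h,y0=185):
    H=cv2.cvtColor(c["img"],cv2.COLOR_RGB2HSV)
    m=(((H[...,0]<8)|(H[...,0]>172)) if h=="red" else ((H[...,0]>45)&(H[...,0]<90)))&(H[...,1]>120)&(H[...,2]>30)
    m[:y0]=0;k,lab,st,ce=cv2.connectedComponentsWithStats(m.astype(np.uint8));i=1+st[1:,4].argmax();ys,xs=np.nonzero(lab==i)
    W=ray(c,np.c_[xs,ys],12)[:,:2]
    mu=W.mean(0);u=np.linalg.svd(W-mu,full_matrices=False)[2][0]
    for _ in range(3):
        if u[0]>0:u=-u         # head is toward the robot
        s=(W-mu)@u;s0=np.percentile(s,.3);k=(s>s0+5)&(s<s0+80);Q=W[k];mu=Q.mean(0);u=np.linalg.svd(Q-mu,full_matrices=False)[2][0]
    if u[0]>0:u=-u
    s=(W-mu)@u;g=mu+u*(np.percentile(s,.3)+45)
    print(h,"grip",g.round(1),"head heading",round(np.degrees(np.arctan2(u[1],u[0]))%360,1),"len",round(np.ptp(s),1),"width",round(np.ptp(((W-mu)@[-u[1],u[0]])[k]),1))
    return g,u
E
python3 - <<'E'
from br import *
import pickle
c=pickle.load(open("rail.pkl","rb"))
for h in("red","green"):
    try: brush(c,h)
    except Exception as e: print(h,e)
H=cv2.cvtColor(c["img"],cv2.COLOR_RGB2HSV);print(H[225,372:384],H[256,380])
E
```

```text
red grip [ 429.5 -151.8] head heading 163.5 len 116.7 width 19.3
green grip [ 426.  -374.2] head heading 196.0 len 116.4 width 19.2
[[ 73 240  50]
 [ 65 209  56]
 [ 68 251  58]
 [ 70 235  64]
 [ 69 203  73]
 [ 68 247  63]
 [ 71 255  66]
 [ 64 196  61]
 [ 65 237  57]
 [ 63 255  51]
 [  8  11  97]
 [173  19 109]] [ 70 212  66]
```

```bash
python3 - <<'E'
from h import *
plan([((460,-180,250),down(-16.5)),((429.5,-151.8,150),None),((429.5,-151.8,4),None)])
E
```

```text
[-0.2522, -0.2401, 0.6555, 0.0018, -0.0004, 0.3712]
[-0.1863, -0.0919, 0.5, 0.0, 0.0, 0.0]
[0.0, -0.0, 0.73, 0.0, 0.0, 0.0]
```

Request:
drive_tool(deltas=[[-0.05,-0.05,0.13,0,0,0.1],[-0.25,-0.24,0.655,0,0,0.37],[-0.25,-0.24,0.655,0,0,0.37],[-0.25,-0.24,0.655,0,0,0.37],[-0.25,-0.24,0.655,0,0,0.37],[-0.25,-0.24,0.655,0,0,0.37],[-0.25,-0.24,0.655,0,0,0.37]])

```text
time: 48.05
tcp_pos: [461.9, -181.8, 252.3]
ee_rot: [179.9, -0.2, -16.6]
wrist_force: [0.5, -0.0, 0.5]
finger_gap: 0.548
grasp_force: 0.0
```

Request:
drive_tool(deltas=[[-0.08,-0.04,0.2,0,0,0],[-0.186,-0.092,0.4,0,0,0],[-0.186,-0.092,0.5,0,0,0],[-0.186,-0.092,0.5,0,0,0],[-0.186,-0.092,0.5,0,0,0],[-0.186,-0.092,0.5,0,0,0]])

```text
time: 48.65
tcp_pos: [432.1, -154.2, 152.5]
ee_rot: [179.9, -0.3, -16.7]
wrist_force: [0.0, -0.1, -0.3]
finger_gap: 0.551
grasp_force: 0.0
```

```bash
python3 - <<'E'
from br import *
c=shot("wrist");g,u=brush(c,"red",90);y=np.degrees(np.arctan2(-u[1],-u[0]))
plan([((*g,4),down(y))])
E
```

```text
red grip [ 428.6 -151.3] head heading 163.7 len 116.2 width 18.8
[-0.0233, -0.0098, 0.7416, 0.0029, -0.0055, -0.0091]
```

Request:
drive_tool(deltas=[[-0.023,-0.01,0.15,0,0,0],[-0.023,-0.01,0.35,0,0,0],[-0.023,-0.01,0.52,0,0,0],[-0.023,-0.01,0.62,0,0,0],[-0.023,-0.01,0.69,0,0,0],[-0.023,-0.01,0.72,0,0,0],[-0.023,-0.01,0.73,0,0,0],[-0.023,-0.01,0.735,0,0,0],[-0.023,-0.01,0.735,0,0,0]])

```text
time: 49.6
tcp_pos: [427.0, -150.2, 3.8]
ee_rot: [179.9, -0.1, -16.7]
wrist_force: [0.1, 0.7, -0.2]
finger_gap: 0.548
grasp_force: 0.0
```

Request:
drive_tool(deltas=[[0,0,0,0,0,0],[0,0,0,0,0,0],[0,0,0,0,0,0],[0,0,0,0,0,0],[0,0,0,0,0,0],[0,0,0,0,0,0],[0,0,0,0,0,0]], fingers=1, newtons=50)

```text
time: 50.3
tcp_pos: [426.6, -150.0, 3.6]
ee_rot: [179.9, -0.1, -16.6]
wrist_force: [-0.3, 1.5, 6.0]
finger_gap: 0.21
grasp_force: 48.7
```

```bash
python3 - <<'E'
from h import *
th=-3.08;t=np.array([569.3,-256.5]);R=Rot.from_euler("z",th,degrees=True)
C={i:R.apply([0,80*(2-i),0])[:2]+t for i in(1,2,3)};print(C,env.state()["tcp_pos"])
p=env.state()["tcp_pos"]
plan([((*p[:2],150),None),((*C[1],150),down(th)),((*C[1],85),None),((*C[1],49),None)])
E
```

```text
{1: array([ 573.59842037, -176.61556108]), 2: array([ 569.3, -256.5]), 3: array([ 565.00157963, -336.38443892])} [ 426.63652014 -150.03472204    3.59742352]
[0.0008, 0.0012, -0.732, 0.0, 0.0, 0.0]
[0.7421, -0.0832, 0.0006, 0.0022, -0.0011, -0.3015]
[0.0, -0.0, 0.325, 0.0, 0.0, 0.0]
[0.0, -0.0, 0.18, 0.0, 0.0, 0.0]
```

Request:
drive_tool(deltas=[[0,0,-0.1,0,0,0],[0,0,-0.3,0,0,0],[0,0,-0.5,0,0,0],[0,0,-0.68,0,0,0],[0,0,-0.73,0,0,0],[0,0,-0.73,0,0,0]])

```text
time: 50.9
tcp_pos: [427.3, -150.1, 150.5]
ee_rot: [179.9, -0.2, -16.7]
wrist_force: [0.1, -0.6, -1.4]
finger_gap: 0.207
grasp_force: 49.1
```

Request:
drive_tool(deltas=[[0.1,-0.01,0,0,0,-0.04],[0.3,-0.03,0,0,0,-0.12],[0.55,-0.06,0,0,0,-0.22],[0.7,-0.083,0,0,0,-0.3],[0.73,-0.083,0,0,0,-0.3],[0.73,-0.083,0,0,0,-0.3],[0.73,-0.083,0,0,0,-0.3]])

```text
time: 51.6
tcp_pos: [568.8, -174.8, 146.7]
ee_rot: [-180.0, 0.2, -3.2]
wrist_force: [-0.7, -0.0, -0.7]
finger_gap: 0.212
grasp_force: 49.1
```

```bash
python3 - <<'E'
from h import *
c=shot("wrist","hold");s=env.state();print(s["tcp_pos"],s["ee_rot"])
plan([((571.6,-176.6,80),down(-3.08)),((571.6,-176.6,48),down(-3.08))])
E
```

```text
[ 568.93004756 -174.94384587  147.34361749] [179.98799843   0.18223038  -3.20728492]
[0.0149, 0.0075, 0.3367, 0.0003, 0.004, -0.0028]
[0.0, -0.0, 0.16, 0.0, 0.0, 0.0]
```

View pics/hold.png

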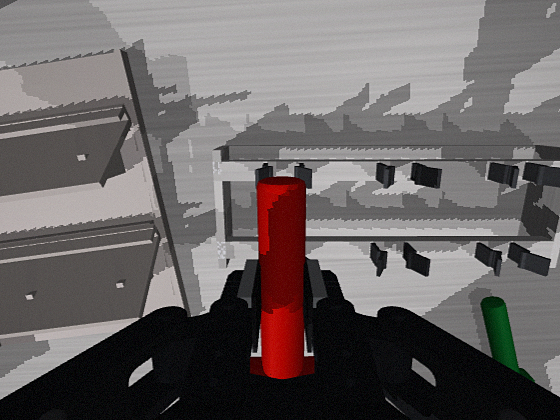

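The handle centre (281) lines up with the left clip's jaws (265 and 303). Pressing in.

Request:
drive_tool(deltas=[[0.015,0.0075,0.1,0,0,0],[0.015,0.0075,0.2,0,0,0],[0.015,0.0075,0.28,0,0,0],[0.015,0.0075,0.33,0,0,0],[0.015,0.0075,0.36,0,0,0],[0.015,0.0075,0.39,0,0,0],[0.015,0.0075,0.42,0,0,0],[0.015,0.0075,0.45,0,0,0],[0.015,0.0075,0.47,0,0,0],[0.015,0.0075,0.49,0,0,0],[0.015,0.0075,0.5,0,0,0],[0.015,0.0075,0.51,0,0,0],[0.015,0.0075,0.51,0,0,0]])

```text
time: 52.95
tcp_pos: [573.9, -176.9, 48.5]
ee_rot: [180.0, 0.0, -3.1]
wrist_force: [-4.0, 5.3, 12.1]
finger_gap: 0.212
grasp_force: 50.5
```

Request:
drive_tool(deltas=[[0,0,0.01,0,0,0],[0,0,0.015,0,0,0],[0,0,0.015,0,0,0]])

```text
time: 53.25
tcp_pos: [574.1, -177.0, 48.3]
ee_rot: [180.0, 0.0, -3.1]
wrist_force: [-13.1, 7.8, 31.8]
finger_gap: 0.213
grasp_force: 52.5
```

Request:
drive_tool(deltas=[[0,0,-0.01,0,0,0],[0,0,-0.015,0,0,0],[0,0,-0.015,0,0,0],[0,0,-0.015,0,0,0],[0,0,-0.015,0,0,0]], fingers=0.55)

```text
time: 53.75
tcp_pos: [573.2, -177.2, 46.1]
ee_rot: [179.9, 0.1, -3.2]
wrist_force: [0.5, 1.2, 0.1]
finger_gap: 0.452
grasp_force: 0.0
```

Request:
drive_tool(deltas=[[0,0,-0.05,0,0,0],[0,0,-0.15,0,0,0],[0,0,-0.35,0,0,0],[0,0,-0.6,0,0,0],[0,0,-0.8,0,0,0],[0,0,-0.8,0,0,0],[0,0,-0.8,0,0,0]])

```text
time: 54.45
tcp_pos: [574.5, -177.4, 208.9]
ee_rot: [179.9, -0.2, -3.2]
wrist_force: [-0.1, -0.2, 0.2]
finger_gap: 0.45
grasp_force: 0.0
```

```bash
python3 - <<'E'
from br import *
c=shot("wrist","rel");g,u=brush(c,"red",60)
c2=shot("top");np.set_printoptions(precision=1,suppress=True);m,k=mask("brush3_grip","top")
if m is not None: print(k,ray(c2,rect(m)[0],10))
plan([((500,-300,230),down(16)),((426,-374.2,152),down(16))])
E
```

```text
red grip [ 573.  -177.1] head heading 177.2 len 132.8 width 22.7
0.71 [[ 396.  -381.4   10. ]]
[-0.3288, 0.6361, -0.1247, -0.0008, 0.0044, -0.4258]
[-0.4579, 0.2546, 0.39, 0.0, 0.0, 0.0]
```

Request:
drive_tool(deltas=[[-0.08,0.15,-0.03,0,0,-0.1],[-0.2,0.38,-0.07,0,0,-0.26],[-0.329,0.636,-0.125,0,0,-0.426],[-0.329,0.636,-0.125,0,0,-0.426],[-0.329,0.636,-0.125,0,0,-0.426],[-0.329,0.636,-0.125,0,0,-0.426]])

```text
time: 55.2
tcp_pos: [500.8, -299.4, 230.5]
ee_rot: [-179.9, 0.1, 15.9]
wrist_force: [0.2, 0.1, -0.6]
finger_gap: 0.449
grasp_force: 0.0
```

Request:
drive_tool(deltas=[[-0.15,0.08,0.13,0,0,0],[-0.3,0.17,0.26,0,0,0],[-0.458,0.255,0.39,0,0,0],[-0.458,0.255,0.39,0,0,0],[-0.458,0.255,0.39,0,0,0],[-0.458,0.255,0.39,0,0,0]], fingers=0.45)

```text
time: 55.8
tcp_pos: [428.6, -373.8, 154.7]
ee_rot: [179.9, -0.0, 16.1]
wrist_force: [-0.1, 0.7, -0.8]
finger_gap: 0.554
grasp_force: 0.0
```

```bash
python3 - <<'E'
from br import *
c=shot("wrist");g,u=brush(c,"green",90);y=np.degrees(np.arctan2(-u[1],-u[0]))
plan([((*g,4),down(y))])
E
```

```text
green grip [ 425.6 -373.9] head heading 196.3 len 115.5 width 19.0
[-0.015, -0.0066, 0.7553, 0.0029, -0.0005, -0.0038]
```

Request:
drive_tool(deltas=[[-0.008,-0.006,0.15,0,0,0],[-0.008,-0.006,0.35,0,0,0],[-0.008,-0.006,0.52,0,0,0],[-0.008,-0.006,0.63,0,0,0],[-0.008,-0.006,0.7,0,0,0],[-0.008,-0.006,0.73,0,0,0],[-0.008,-0.006,0.742,0,0,0],[-0.008,-0.006,0.747,0,0,0],[-0.008,-0.006,0.747,0,0,0]])

```text
time: 56.75
tcp_pos: [425.9, -375.0, 5.9]
ee_rot: [179.8, -0.0, 16.0]
wrist_force: [1.1, 0.5, -0.2]
finger_gap: 0.546
grasp_force: 0.0
```

Request:
drive_tool(deltas=[[0,0,0,0,0,0],[0,0,0,0,0,0],[0,0,0,0,0,0],[0,0,0,0,0,0],[0,0,0,0,0,0],[0,0,0,0,0,0],[0,0,0,0,0,0]], fingers=1)

```text
time: 57.45
tcp_pos: [425.5, -374.8, 5.6]
ee_rot: [179.9, 0.0, 16.0]
wrist_force: [-1.6, 0.7, 6.1]
finger_gap: 0.211
grasp_force: 49.0
```

Request:
drive_tool(deltas=[[0,0,-0.1,0,0,0],[0,0,-0.3,0,0,0],[0,0,-0.5,0,0,0],[0,0,-0.68,0,0,0],[0,0,-0.73,0,0,0],[0,0,-0.73,0,0,0],[0,0,-0.73,0,0,0]])

```text
time: 58.15
tcp_pos: [424.4, -373.3, 148.9]
ee_rot: [-179.9, 0.1, 16.0]
wrist_force: [-0.3, 0.4, -1.1]
finger_gap: 0.212
grasp_force: 49.0
```

```bash
python3 - <<'E'
from h import *
print(env.state()["tcp_pos"])
plan([((565,-336.4,150),down(-3.08)),((565,-336.4,48),None)])
E
```

```text
[ 424.38835763 -373.29922303  148.87020374]
[0.7267, 0.0165, -0.007, -0.0011, 0.0025, 0.4242]
[0.0, -0.0, 0.51, 0.0, 0.0, 0.0]
```

Request:
drive_tool(deltas=[[0.1,0,0,0,0,0.06],[0.3,0.01,0,0,0,0.17],[0.55,0.015,0,0,0,0.32],[0.7,0.0165,0,0,0,0.424],[0.725,0.0165,0,0,0,0.424],[0.725,0.0165,0,0,0,0.424],[0.725,0.0165,0,0,0,0.424]])

```text
time: 58.85
tcp_pos: [563.7, -337.0, 148.5]
ee_rot: [-180.0, 0.2, -3.0]
wrist_force: [-0.4, 0.8, -0.5]
finger_gap: 0.212
grasp_force: 49.0
```

```bash
python3 - <<'E'
from h import *
c=shot("wrist");s=env.state();print(s["tcp_pos"],s["ee_rot"])
g=cv2.cvtColor(c["img"],cv2.COLOR_RGB2GRAY);m=(g<50).astype(np.uint8);n,l,st,ce=cv2.connectedComponentsWithStats(m[140:215])
for i in range(1,n):
    if 40<st[i,4]<600: print(ce[i].round(1)+[0,140],st[i,2:5])
H=cv2.cvtColor(c["img"],cv2.COLOR_RGB2HSV);k=(H[...,0]>45)&(H[...,0]<90)&(H[...,1]>120);print([(r,np.nonzero(k[r])[0][[0,-1]]) for r in(200,230,260) if k[r].any()])
plan([((565,-336.4,80),down(-3.08))])
E
```

```text
[ 563.66010178 -337.38589858  149.10308041] [ 1.79999332e+02  1.62280601e-01 -3.07849250e+00]
[337.6 158. ] [ 7 16 60]
[139.9 180.3] [ 30  25 532]
[179.8 179.2] [ 18  26 333]
[333.9 201.2] [ 4 28 64]
[ 32.8 210.7] [ 19  13 112]
[(200, array([259, 306])), (230, array([260, 305])), (260, array([260, 304]))]
[0.0074, -0.0053, 0.3455, 0.0, 0.0036, 0.0]
```

Request:
drive_tool(deltas=[[0.0,-0.005,0.1,0,0,0],[0.0,-0.005,0.2,0,0,0],[0.0,-0.005,0.28,0,0,0],[0.0,-0.005,0.33,0,0,0],[0.0,-0.005,0.36,0,0,0],[0.0,-0.005,0.39,0,0,0],[0.0,-0.005,0.42,0,0,0],[0.0,-0.005,0.45,0,0,0],[0.0,-0.005,0.47,0,0,0],[0.0,-0.005,0.49,0,0,0],[0.0,-0.005,0.5,0,0,0],[0.0,-0.005,0.515,0,0,0],[0.0,-0.005,0.515,0,0,0]])

```text
time: 60.2
tcp_pos: [565.9, -336.3, 50.5]
ee_rot: [179.9, 0.0, -3.0]
wrist_force: [-6.0, 6.1, 17.4]
finger_gap: 0.213
grasp_force: 51.0
```

Seated at the expected height (50.5). A little more press, then release and check.

Request:
drive_tool(deltas=[[0,0,0.01,0,0,0],[0,0,0.01,0,0,0]])

```text
time: 60.4
tcp_pos: [566.0, -336.3, 50.3]
ee_rot: [179.9, 0.0, -3.0]
wrist_force: [-11.6, 9.2, 28.9]
finger_gap: 0.212
grasp_force: 52.1
```

Request:
drive_tool(deltas=[[0,0,-0.01,0,0,0],[0,0,-0.015,0,0,0],[0,0,-0.015,0,0,0],[0,0,-0.015,0,0,0],[0,0,-0.015,0,0,0]], fingers=0.55)

```text
time: 60.9
tcp_pos: [565.1, -336.2, 47.9]
ee_rot: [180.0, 0.1, -3.1]
wrist_force: [-0.5, -1.5, -1.6]
finger_gap: 0.453
grasp_force: 0.0
```

Request:
drive_tool(deltas=[[0,0,-0.05,0,0,0],[0,0,-0.15,0,0,0],[0,0,-0.35,0,0,0],[0,0,-0.6,0,0,0],[0,0,-0.8,0,0,0],[0,0,-1,0,0,0],[0,0,-1,0,0,0]])

```text
time: 61.6
tcp_pos: [568.5, -338.3, 258.0]
ee_rot: [179.5, -0.6, -3.1]
wrist_force: [0.6, -0.9, 0.2]
finger_gap: 0.454
grasp_force: 0.0
```

Request:
drive_tool(deltas=[[-0.1,-0.15,-0.2,0,0,0],[-0.2,-0.35,-0.4,0,0,0],[-0.2,-0.35,-0.4,0,0,0],[-0.2,-0.35,-0.4,0,0,0],[-0.2,-0.35,-0.4,0,0,0]])

```text
time: 62.1
tcp_pos: [529.2, -264.3, 327.5]
ee_rot: [179.9, 0.1, -3.1]
wrist_force: [0.2, -0.0, -0.1]
finger_gap: 0.455
grasp_force: 0.0
```

```bash
python3 - <<'E'
from h import *
print(env.state()["tcp_pos"]);c=shot("wrist");t=shot("scene")
a=cv2.resize(c["img"][:,:,::-1],(520,390));b=cv2.resize(t["img"][130:290,130:450,::-1],(800,400))[:, :]
im=np.zeros((600,800,3),np.uint8);im[:300,:400]=cv2.resize(a,(400,300));im[300:600]=cv2.resize(t["img"][140:290,90:490,::-1],(800,300),interpolation=cv2.INTER_CUBIC)
T=shot("top");im[:300,400:]=cv2.resize(T["img"][130:310,110:450,::-1],(400,300)[::1],interpolation=cv2.INTER_CUBIC)
cv2.imwrite("pics/final.png",im)
E
```

```text
[ 529.24845704 -264.28895025  327.47137429]
```

View pics/final.png

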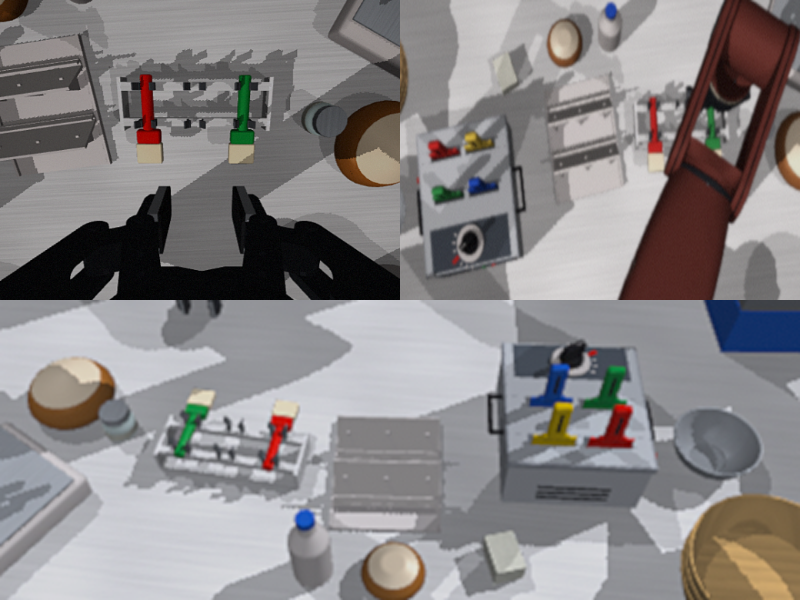

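The final views show all four scrapers in the steriliser and both brushes straight in the outer clips. The rack is empty and nothing else has been disturbed.

```bash
python3 -c "
from plant import env
print(env.job_done())"
```

```text
the job is handed in; nothing more can be done
None
```

The job is handed in: all four scrapers are seated in the steriliser, then the timer was turned to the red mark, and both brushes present (red and green) are snapped into the outer clips, all done by about 62 s of the 210 s allowed.

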